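# Sort the muddled measuring instruments back into their drawer recesses

## Robot

A 7-joint arm with a two-finger parallel gripper is mounted at the origin on a cart in front of the work surface, level with it; the furniture and walls round the work are solid. World frame = base frame: x ahead of the robot, y to its left, z up, the work surface at z = 0. Lengths are in mm, angles in rad, forces in N, time in s.
With the tool pointing down it reaches from about 400 to 875 mm from the base axis. Payload 19.3 kg.
Tool frame: the origin (TCP) lies midway between the tips of the shut fingers; the grasp point (between the pads) lies 19 mm behind it; z points along the fingers, y is the line along which they close (so a half turn about z gives the same grasp; the last joint's range is limited). The gripper opens to 85 mm and grips with 20 to 120 N. Pads are 22 mm wide; open, the fingers measure 114 mm over their backs; the gripper's body (76 mm by 85 mm) begins 54 mm behind the grasp point. The pads swing forward as they close: fully open they stand 13 mm farther back than shut.
Start: joints at [1.105, 0.521, -0.036, 1.599, 0.021, 1.021, -0.113], TCP at [240.939, -576.683, 231.291] pointing down, gripper open.
Joint ranges: [-2.91, 2.91], [-0.3, 2.13], [-1.5, 1.42], [0.17, 2.43], [-1.26, 4.41], [0.16, 1.93], [-2.52, 2.52]. Speed limits (rad/s): [1.89, 1.89, 2.39, 2.39, 3.01, 3.01, 3.01].

## Interface

Orientations are given as a rotation vector (axis times angle).
In Python, from station import observe, get_image, calibration, job_done gives the robot as it stands.
- The arm moves only by the tool play_rows, never from a script. Its argument "moves" is a list of rows, each an object with "gripper": the closure in counts, from 0 (fully open) to 255 (shut); "delta_pos": the shift along the tool's x, y, z in m, a list of three; "roll": the turn about the tool's z in rad. A call has 1 to 5 rows; each row is the pose to reach, as a shift and turn from the pose commanded when the call began, along the tool's axes at that moment; what a row does not reach only later rows make up. A row lasts 1/12 s, in which the tool goes at most 41.7 mm and 7.16 degrees, less where a joint would pass 70% of its speed; a pose out of reach is approached as far as the arm can. A call with a gripper value outside its range is refused whole. The fingers move at their own pace and stop on an object; the grip force is fixed at half the most. Time passes only in rows, so rows that repeat a pose let the fingers close. It gives the time, the measured TCP pose, the force, the opening and the grip force at its end, in the units of the state.
- observe(): the state, without advancing time (a new reading comes with each control period).
- get_image(name): name is "scene" or "top"; returns (picture, depth): 400x640x3 uint8, red, green, blue; 400x640 float32, mm along the optical axis (not along the pixel's ray), 0 where there is no reading.
- calibration(name): a dict with "fx", "fy", "cx", "cy" (pixels), "R" (3x3) and "t" (3): a world point X has camera coordinates R X + t. Camera axes: x right, y down, z forward; pixel columns grow to the right and rows downward; lengths in mm; the calibration is good to about 2 mm. A picture is of the moment at which its call begins. calibration takes no time and is no camera call.
- job_done(): hands the job in; it is judged then, once.
The state is a dict: "clock": time; "joint_positions": joint angles; "joint_vel": joint speeds; "tau": joint torques, N m; "position": TCP position; "tool_rot": TCP orientation; "ft_force": force on the tool from outside, world axes, zero at the start; "torque": the same for the moment, N m; "finger_gap": finger opening in mm; "finger_force": force on a finger pad.
Only numpy, scipy, OpenCV 4.12 (cv2) and the standard library are available. Lean on these libraries where they do the work, as an engineer would, in place of code of your own. Each camera call takes 0.05 s, during which the arm holds its last target. There are 200 camera calls.

## Task

The measuring instruments in this drawer are muddled: three of them lie on top of each other's recesses and the angle gauge was left on the bench. Lay every instrument flat, face up and fully down in the recess that is cut to its own size (either way round), so that the drawer can shut again, and let go of it. Leave the roll of masking tape and the carpenter's pencil where they are.

Things in the scene. Friction and masses are not known exactly. Their poses are not given: they have to be found in the camera images.
- tape_measure_center (a point): Yellow and black pocket tape measure lying on its flat side, 66 (x) x 84 (y) x 44 mm high, hook at its -y end. The main body is 66 mm wide and 37 mm high and runs from y = -26 to +42 mm; grasp it across x. This point: centre of the outline, 22 mm above its underside; z up. At the start it lies on top of the module with the long narrow recess.
- laser_meter_center (a point): Laser distance meter: flat red case with a black face, pale display and keys, 45 (x) x 92 (y) x 26 mm high. This point: its centre, 13 mm above its underside; z up. At the start it lies crosswise on top of the module with the tape measure's recess.
- spirit_level_center (a point): Pocket spirit level: aluminium bar with black ends and green vials, 30 (x) x 135 (y) x 26 mm high. This point: its centre, 13 mm above its underside; z up. At the start it lies lengthwise on top of the module with the laser meter's recess.
- angle_gauge_center (a point): Digital angle gauge: square aluminium case with black face, pale display and three keys, 60 x 60 x 30 mm high. This point: its centre, 15 mm above its underside; z up. At the start it lies on the bench behind the drawer, at any angle.
- tape_recess: Inlay module fixed in the drawer, 104 x 170 x 28 mm, black with a blue recess floor, top 31.5 mm above the bench; the four lie side by side in a row, order varies. Recess for the tape measure: 76 x 94 mm (x by y), 18 mm deep, central. Origin: centre of the underside, y along the 170 mm side. At the start the laser meter lies across it.
- laser_recess: Inlay module fixed in the drawer, 104 x 170 x 28 mm, black with a blue recess floor, top 31.5 mm above the bench; the four lie side by side in a row, order varies. Recess for the laser meter: 57 x 104 mm (x by y), 12 mm deep, central, 30 mm wide thumb notches go 14 mm into both sides. Origin: centre of the underside, y along the 170 mm side. At the start the spirit level lies on it.
- level_recess: Inlay module fixed in the drawer, 104 x 170 x 28 mm, black with a blue recess floor, top 31.5 mm above the bench; the four lie side by side in a row, order varies. Recess for the spirit level: 42 x 147 mm (x by y), 12 mm deep, central, 30 mm wide thumb notches go 16 mm into both sides. Origin: centre of the underside, y along the 170 mm side. At the start the tape measure lies on it.
- gauge_recess: Inlay module fixed in the drawer, 104 x 170 x 28 mm, black with a blue recess floor, top 31.5 mm above the bench; the four lie side by side in a row, order varies. Recess for the angle gauge: 72 x 72 mm (x by y), 14 mm deep, central, 30 mm wide thumb notches go 10 mm into both sides. Origin: centre of the underside, y along the 170 mm side. At the start it is empty.
- masking_tape: Bystander: roll of masking tape lying flat on the bench, 96 mm across, 24 mm high. Origin: centre of its underside.
- pencil: Bystander: red flat carpenter's pencil on the bench at the right-hand end of the drawer, 14 x 175 x 8 mm. Origin: centre of its underside, y along it.

How it is judged:
By the outcome, as a careful person would: the job done as asked, in the order asked, and still so for the second after the job is handed in, with the robot touching nothing.
It also fails if it takes over 109 s, if anything falls off the work surface, if the arm or the gripper's body presses on something with over 40 N, if the wrist force passes 120 N, or if a joint passes its speed limit or range.

## Working session

There is one attempt and no reset: what is moved stays moved. The work goes in short steps, Python scripts to look and compute and a tool call to move; the robot and the scene stay as the last step left them, time stands still between calls to the robot, and variables do not carry over. Pictures are saved under pics/ and viewed, at most 14 in all, crops included, and the job is handed in when it is done.

Besides the shell and the picture viewer there is one more tool, called after "Request:" as name(argument=value, ...), one argument or row to a line, values as JSON. play_rows: Moves the arm, as the interface text tells. Its arguments: {"type":"object","properties":{"moves":{"type":"array"}},"required":["moves"]}

```bash
ls; mkdir -p pics; python3 - <<'E'
from station import *
import cv2,numpy as np
s=observe();print(s)
for n in("scene","top"):
    im,d=get_image(n);cv2.imwrite(f"pics/{n}0.png",im[:,:,::-1]);np.savez(f"{n}0.npz",im=im,d=d);print(n,calibration(n))
E
```

```text
pics
{'clock': 0.0, 'joint_positions': array([ 1.1048044 ,  0.52204934, -0.0363161 ,  1.59997003,  0.021202  ,
        1.02111639, -0.11279645]), 'joint_vel': array([-4.08835672e-05,  6.08096061e-06, -5.06575430e-04,  2.67497533e-04,
       -1.39702351e-03,  8.56964216e-04,  1.31199484e-03]), 'tau': array([-3.67432251e-03, -9.27118349e+01,  1.97797693e+00, -3.69940817e+01,
        1.77638303e-02,  8.05479591e-03, -5.48960634e-05]), 'position': array([ 240.79520203, -576.39611519,  230.71745142]), 'tool_rot': array([-3.07918857e+00, -6.17414919e-01,  4.94666738e-04]), 'ft_force': array([-0.45223127, -1.03265966,  0.41751078]), 'torque': array([-0.0288944 ,  0.0175145 ,  0.03853323]), 'finger_force': 0.0, 'finger_gap': 85.2212768517256}
scene {'fx': 467.7835840498981, 'fy': 467.7835840498981, 'cx': 316.88661424348334, 'cy': 202.19083816085865, 'R': array([[ 0.43368093, -0.90084215, -0.02010646],
       [-0.48812367, -0.21611781, -0.8455935 ],
       [ 0.75740091,  0.37653221, -0.53344855]]), 't': array([-386.6850219 ,  206.65305906, 1015.50031194])}
top {'fx': 446.3705872167954, 'fy': 446.3705872167954, 'cx': 326.0905078723612, 'cy': 202.6593100455165, 'R': array([[-0.00785403, -0.99991909, -0.0100059 ],
       [-0.99922612,  0.00823347, -0.03846266],
       [ 0.03854193,  0.00969607, -0.99920994]]), 't': array([-228.02660191,  419.06901449, 1198.50192553])}
```

View pics/top0.png

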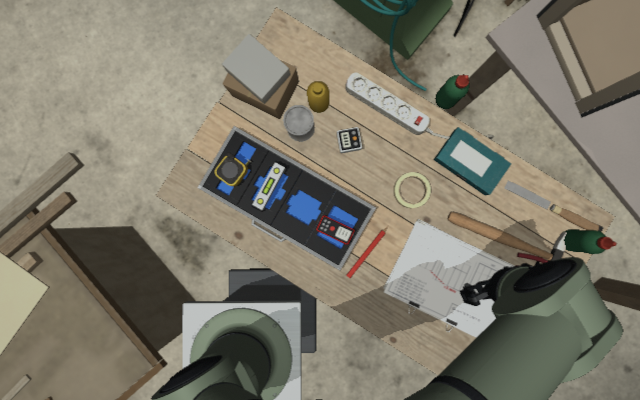

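View pics/scene0.png

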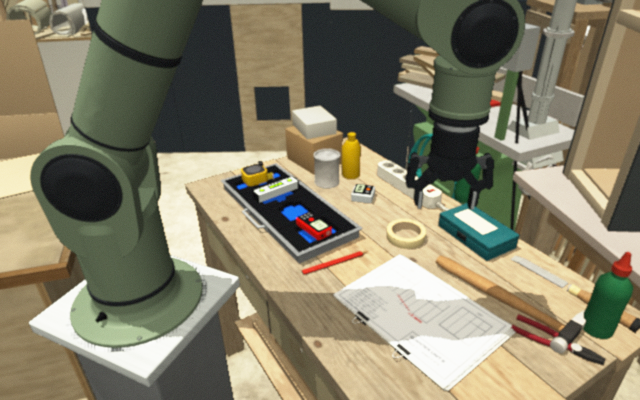

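The top view shows the drawer (200–378, 128–268). From left to right: the tape measure at (232,171), the level at (269,186), the empty gauge recess at (304,207) and the laser at (334,229). The gauge is on the bench at (349,139), the masking tape at (412,189) and the pencil at (366,252).

```bash
cat > h.py <<'E'
import numpy as np,cv2
from station import *
def p2w(n,u,v,z):
    c=calibration(n);R=np.array(c["R"]);t=np.array(c["t"])
    r=R.T@np.array([(u-c["cx"])/c["fx"],(v-c["cy"])/c["fy"],1]);o=-R.T@t
    return o+r*(z-o[2])/r[2]
def cloud(n,d):
    c=calibration(n);R=np.array(c["R"]);t=np.array(c["t"])
    v,u=np.mgrid[:400,:640]
    P=np.stack([(u-c["cx"])/c["fx"]*d,(v-c["cy"])/c["fy"]*d,d],-1)
    return (P-t)@R
E
python3 - <<'E'
from h import *
f=np.load("top0.npz");im=f["im"];d=f["d"]
c=cv2.resize(im[110:280,190:390],None,fx=4,fy=4,interpolation=cv2.INTER_CUBIC)
c=c[:600]
cv2.imwrite("pics/crop0.png",c[:,:,::-1][:600,:800])
W=cloud("top",d)
z=W[...,2];v=d>0
for u,w in[(170,215),(390,170),(349,139),(304,207),(232,171),(269,186),(334,229),(302,185)]:print(u,w,W[w,u].round(1))
h=np.clip((z+10)*3,0,255).astype(np.uint8);h[~v]=0
cv2.imwrite("pics/h0.png",cv2.resize(cv2.applyColorMap(h,2)[110:280,190:390],None,fx=4,fy=4,interpolation=0)[:600])
hsv=cv2.cvtColor(im,cv2.COLOR_RGB2HSV)
# blue recess blobs
m=cv2.inRange(hsv,(100,150,80),(125,255,255));m[:110]=0;m[280:]=0;m[:,:190]=0;m[:,390:]=0
n,l,st,ce=cv2.connectedComponentsWithStats(m)
for i in range(1,n):
    if st[i,4]>30:print(st[i],ce[i].round(1),p2w("top",*ce[i],17).round(1))
E
```

```text
170 215 [ 397.2  453.2 -718.8]
390 170 [ 505.2 -406.2   -2.5]
349 139 [ 584.8 -293.8   33.3]
304 207 [ 405.7 -172.3   17.4]
232 171 [498.6  10.1  66.4]
269 186 [459.9 -83.9  56. ]
334 229 [ 347.  -251.8   55.9]
302 185 [ 463.9 -168.    28.7]
[235 142  21  22 252] [245.  152.1] [555.  -14.2  17. ]
[252 167  19  33 123] [259.4 183.1] [470.8 -52.8  17. ]
[265 174  23  35 246] [277.4 191.2] [ 448.6 -101.1   17. ]
[217 181  16  14 120] [224.2 187.8] [459.1  42.   17. ]
[286 190  35  35 770] [303.1 207. ] [ 405.8 -169.9   17. ]
[328 206  30  22 331] [342.4 216.5] [ 379.4 -274.8   17. ]
[317 233  27  16 126] [330.7 240.3] [ 316.1 -243.    17. ]
```

View pics/crop0.png

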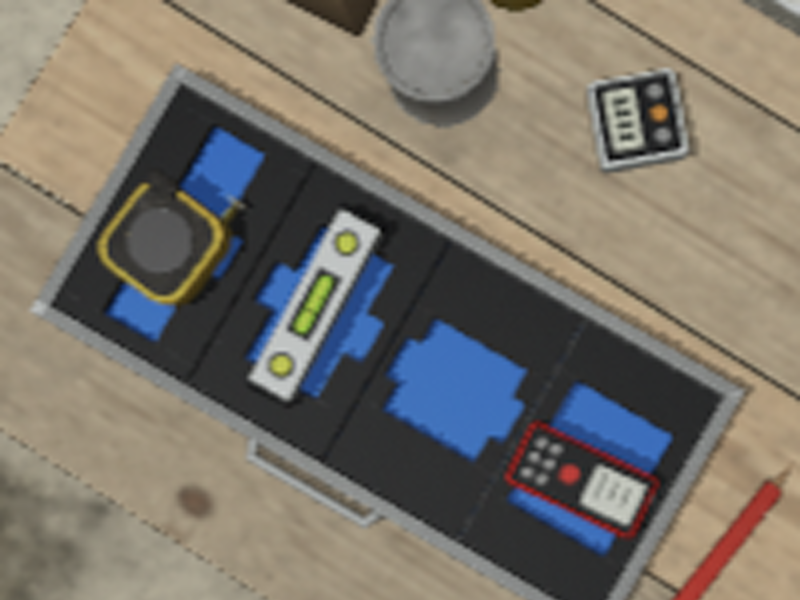

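View pics/h0.png

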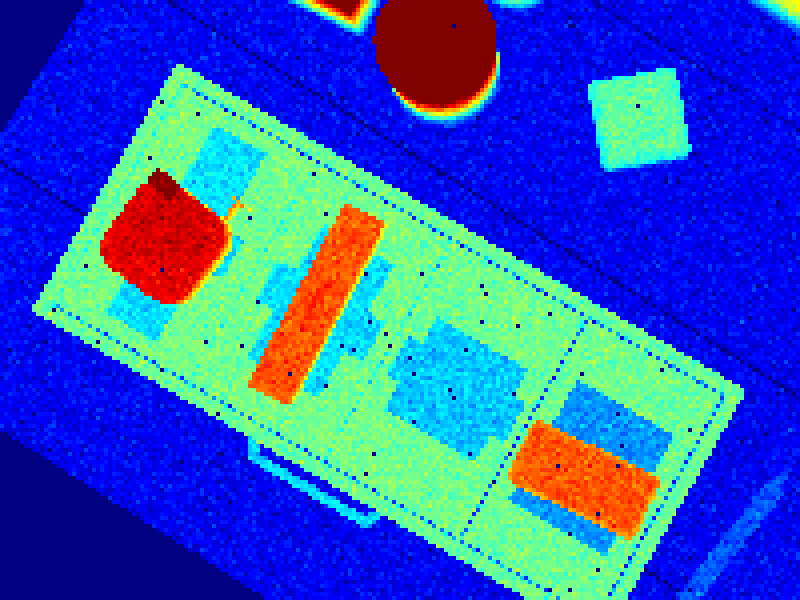

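The crop and height map confirm the order: level recess, laser recess, gauge recess, tape recess. The level recess has the tape measure on it, with its hook toward (238,205) in the crop. Next I'll measure the rectangles.

```bash
cat >> h.py <<'E'
def rect(mask,z,cam="top"):
    """largest contour -> (centre, sizes, angle of long side deg) in world on plane z"""
    cs,_=cv2.findContours(mask.astype(np.uint8),cv2.RETR_EXTERNAL,cv2.CHAIN_APPROX_NONE)
    c=max(cs,key=cv2.contourArea)[:,0]
    P=np.array([p2w(cam,u,v,z)[:2] for u,v in c],np.float32)
    (x,y),(w,h),a=cv2.minAreaRect(P)
    if w<h:w,h,a=h,w,a+90
    return np.round([x,y,w+2.6,h+2.6,(a+90)%180-90],1)
def box(m,u0,v0,u1,v1):
    k=np.zeros_like(m);k[v0:v1,u0:u1]=1;return m&(k>0)
E
python3 - <<'E'
from h import *
f=np.load("top0.npz");im=f["im"];d=f["d"];z=cloud("top",d)[...,2]
z=cv2.medianBlur(z.astype(np.float32),3)
hi=(z>44)&(d>0)
print("tape body",rect(box(hi,210,145,250,190),68.5))
print("level",rect(box(hi,248,155,290,215),57.5))
print("laser",rect(box(hi,314,212,360,250),57.5))
print("gauge",rect(box((z>15),330,120,366,156),30))
print("drawer",rect(box((z>12),190,120,385,300),31.5))
b=cv2.inRange(cv2.cvtColor(im,cv2.COLOR_RGB2HSV),(100,150,80),(125,255,255))>0
b2=box(b,284,188,324,228);print("gauge rec floor",rect(b2,17.5))
u=box(b,210,130,262,200);print("lvl rec",rect(cv2.morphologyEx(u.astype(np.uint8),cv2.MORPH_CLOSE,np.ones((31,31))),19.5))
u=box(b,312,200,362,250);print("tape rec",rect(cv2.morphologyEx(u.astype(np.uint8),cv2.MORPH_CLOSE,np.ones((31,31))),13.5))
ys=box(z>72,215,145,250,190);vv,uu=np.nonzero(ys);print("tall",p2w("top",uu.mean(),vv.mean(),75.5).round(1))
print("hook",p2w("top",190+238/4,110+205/4,50).round(1))
E
```

```text
tape body [501.3  12.1  72.2  72.1  52.8]
level [460.6 -83.9 136.4  34.6 -28.5]
laser [ 346.  -255.6   94.2   47.3   64.1]
gauge [ 584.4 -295.    63.4   62.4    9.8]
drawer [ 426.7 -123.3  440.6  207.6   59.5]
gauge rec floor [ 405.8 -169.9   92.4   72.8   59.5]
lvl rec [495.8 -17.5 148.7 104.9 -30.5]
tape rec [ 366.9 -236.   134.    95.5   59.5]
tall [537.2  12.4  75.5]
hook [525.7 -32.2  50. ]
```

```bash
python3 - <<'E'
from h import *
f=np.load("top0.npz");g=np.load("scene0.npz")
a=cv2.resize(f["im"][143:198,205:260],(440,440),interpolation=cv2.INTER_CUBIC)
b=cv2.resize(g["im"][155:195,230:275],None,fx=8,fy=8,interpolation=cv2.INTER_CUBIC)
o=np.zeros((440,800,3),np.uint8);o[:,:440]=a;o[:320,440:800]=b
cv2.imwrite("pics/tm.png",o[:,:,::-1])
E
```

```text
(no output)
```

View pics/tm.png

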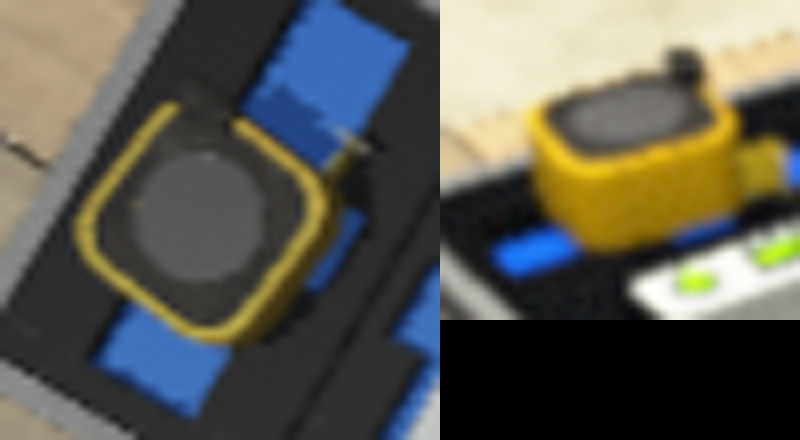

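Tape measure zoom: the hook is at the upper right (350,145) and the lock button at the upper left (200,100). So its -y points at about -37° in the world frame, and its x axis at about 53°. I'll turn the tool first.

Request:
play_rows(
  moves=[
    {"gripper": 0,"delta_pos": [0,0,0],"roll": -0.45},
    {"gripper": 0,"delta_pos": [0,0,0],"roll": -0.45},
    {"gripper": 0,"delta_pos": [0,0,0],"roll": -0.45},
    {"gripper": 0,"delta_pos": [0,0,0],"roll": -0.45},
    {"gripper": 0,"delta_pos": [0,0,0],"roll": -0.45},
  ],
)

```text
clock: 0.52
position: [240.7, -576.6, 231.0]
tool_rot: [-2.862, -1.294, -0.0]
ft_force: [0.4, -0.0, -0.3]
finger_gap: 85.6
finger_force: 0.0
```

Request:
play_rows(
  moves=[
    {"gripper": 0,"delta_pos": [0,0,0],"roll": -0.45},
    {"gripper": 0,"delta_pos": [0,0,0],"roll": -0.45},
    {"gripper": 0,"delta_pos": [0,0,0],"roll": -0.45},
    {"gripper": 0,"delta_pos": [0,0,0],"roll": -0.45},
    {"gripper": 0,"delta_pos": [0,0,0],"roll": -0.45},
  ],
)

```text
clock: 0.93
position: [240.8, -576.6, 231.0]
tool_rot: [-2.504, -1.897, -0.0]
ft_force: [-0.2, 0.1, 0.4]
finger_gap: 85.6
finger_force: 0.0
```

Request:
play_rows(
  moves=[
    {"gripper": 0,"delta_pos": [0,0,0],"roll": -0.445},
    {"gripper": 0,"delta_pos": [0,0,0],"roll": -0.445},
    {"gripper": 0,"delta_pos": [0,0,0],"roll": -0.445},
    {"gripper": 0,"delta_pos": [0,0,0],"roll": -0.445},
    {"gripper": 0,"delta_pos": [0,0,0],"roll": -0.445},
  ],
)

```text
clock: 1.35
position: [240.8, -576.6, 231.1]
tool_rot: [-2.026, -2.4, -0.001]
ft_force: [0.2, -0.6, -0.4]
finger_gap: 85.2
finger_force: 0.0
```

```bash
cat >> h.py <<'E'
from scipy.spatial.transform import Rotation as Ro
def step(p,H,q,H2=None):
    "delta (m, tool axes) from p to q at heading H deg"
    h=np.radians(H);y=np.array([np.cos(h),np.sin(h),0]);x=np.array([-y[1],y[0],0])
    D=(np.array(q)-p)/1000;return np.round([D@x,D@y,-D[2]],4),round(float(np.linalg.norm(D)),3),None if H2 is None else round(-np.radians(H2-H),3)
def cur():
    s=observe();y=Ro.from_rotvec(s["tool_rot"]).as_matrix()
    H=np.degrees(np.arctan2(y[1,1],y[0,1]))
    print("t",round(s["clock"],1),s["position"].round(1),"H",H.round(1),"tilt",y[2].round(3),"j",s["joint_positions"].round(2),"F",s["ft_force"].round(1),"gap",round(s["finger_gap"],1),"ff",s["finger_force"])
    return s["position"],H
E
python3 - <<'E'
from h import *
p,H=cur();print(step(p,H,[584,-295,130],9.8))
print(p2w("top",230,169.9,68.5))
E
```

```text
t 1.4 [ 240.8 -576.6  231.1] H 9.7 tilt [ 0.001  0.    -1.   ] j [ 1.32  0.54 -0.36  1.59  0.21  1.05  1.07] F [ 0.2 -0.6 -0.4] gap 85.2 ff 0.0
(array([0.2201, 0.3856, 0.1011]), 0.455, np.float64(-0.003))
[501.3080068   14.81009803  68.5       ]
```

Request:
play_rows(
  moves=[
    {"gripper": 0,"delta_pos": [0.015,0.026,0.005],"roll": 0},
    {"gripper": 0,"delta_pos": [0.037,0.064,0.015],"roll": 0},
    {"gripper": 0,"delta_pos": [0.055,0.096,0.024],"roll": 0},
    {"gripper": 0,"delta_pos": [0.073,0.128,0.033],"roll": 0},
    {"gripper": 0,"delta_pos": [0.073,0.128,0.033],"roll": 0},
  ],
)

```text
clock: 1.77
position: [360.7, -477.0, 197.0]
tool_rot: [-2.022, -2.403, -0.006]
ft_force: [0.5, 0.9, 0.2]
finger_gap: 85.3
finger_force: 0.0
```

Request:
play_rows(
  moves=[
    {"gripper": 0,"delta_pos": [0.015,0.026,0.005],"roll": 0},
    {"gripper": 0,"delta_pos": [0.037,0.064,0.015],"roll": 0},
    {"gripper": 0,"delta_pos": [0.055,0.096,0.024],"roll": 0},
    {"gripper": 0,"delta_pos": [0.073,0.128,0.033],"roll": 0},
    {"gripper": 0,"delta_pos": [0.073,0.128,0.033],"roll": 0},
  ],
)

```text
clock: 2.18
position: [474.0, -382.8, 163.9]
tool_rot: [-2.022, -2.403, -0.006]
ft_force: [-0.1, 0.8, -0.3]
finger_gap: 85.4
finger_force: 0.0
```

Request:
play_rows(
  moves=[
    {"gripper": 0,"delta_pos": [0.015,0.026,0.005],"roll": 0},
    {"gripper": 0,"delta_pos": [0.037,0.064,0.015],"roll": 0},
    {"gripper": 0,"delta_pos": [0.055,0.096,0.024],"roll": 0},
    {"gripper": 0,"delta_pos": [0.073,0.128,0.033],"roll": 0},
    {"gripper": 0,"delta_pos": [0.073,0.128,0.033],"roll": 0},
  ],
)

```text
clock: 2.6
position: [587.1, -288.5, 130.6]
tool_rot: [-2.022, -2.402, -0.006]
ft_force: [0.8, 0.8, 0.1]
finger_gap: 85.4
finger_force: 0.0
```

```bash
python3 - <<'E'
from h import *
p,H=cur();print(step(p,H,[584,-295,10.5],9.8))
im,d=get_image("top");cv2.imwrite("pics/g1.png",cv2.resize(im[90:200,290:430],None,fx=4,fy=4)[:,:,::-1])
E
```

```text
t 2.6 [ 587.1 -288.5  130.6] H 9.8 tilt [ 0.004  0.002 -1.   ] j [ 0.6   0.7  -0.37  1.59  0.29  0.91  0.31] F [0.8 0.8 0.1] gap 85.4 ff 0.0
(array([-0.0059, -0.0042,  0.1201]), 0.12, np.float64(0.001))
```

View pics/g1.png

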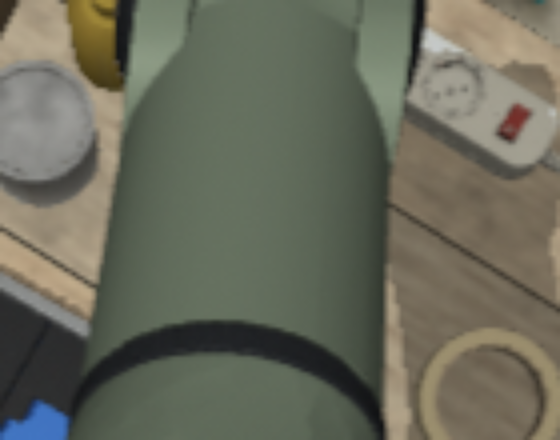

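The arm hides the gauge from the top camera, so I'll rely on the measured pose and descend.

Request:
play_rows(
  moves=[
    {"gripper": 0,"delta_pos": [-0.006,-0.004,0.02],"roll": 0},
    {"gripper": 0,"delta_pos": [-0.006,-0.004,0.05],"roll": 0},
    {"gripper": 0,"delta_pos": [-0.006,-0.004,0.085],"roll": 0},
    {"gripper": 0,"delta_pos": [-0.006,-0.004,0.108],"roll": 0},
    {"gripper": 0,"delta_pos": [-0.006,-0.004,0.12],"roll": 0},
  ],
)

```text
clock: 3.07
position: [577.4, -302.9, 9.3]
tool_rot: [-2.029, -2.394, 0.003]
ft_force: [-0.1, -0.1, 0.7]
finger_gap: 85.3
finger_force: 0.0
```

Request:
play_rows(
  moves=[
    {"gripper": 60,"delta_pos": [0,0,0],"roll": 0},
    {"gripper": 90,"delta_pos": [0,0,0],"roll": 0},
    {"gripper": 140,"delta_pos": [0,0,0],"roll": 0},
    {"gripper": 200,"delta_pos": [0,0,0],"roll": 0},
    {"gripper": 255,"delta_pos": [0,0,0],"roll": 0},
  ],
)

```text
clock: 3.48
position: [580.2, -303.1, 14.1]
tool_rot: [2.025, 2.399, 0.001]
ft_force: [-2.1, 0.3, 9.1]
finger_gap: 58.1
finger_force: 65.4
```

Request:
play_rows(
  moves=[
    {"gripper": 255,"delta_pos": [0,0,0],"roll": 0},
    {"gripper": 255,"delta_pos": [0,0,0],"roll": 0},
    {"gripper": 255,"delta_pos": [0,0,0],"roll": 0},
    {"gripper": 255,"delta_pos": [0,0,0],"roll": 0},
    {"gripper": 255,"delta_pos": [0,0,0],"roll": 0},
  ],
)

```text
clock: 3.9
position: [580.2, -303.1, 14.1]
tool_rot: [2.024, 2.399, 0.0]
ft_force: [-1.9, 0.3, 10.6]
finger_gap: 58.3
finger_force: 65.4
```

Request:
play_rows(
  moves=[
    {"gripper": 255,"delta_pos": [0,0,-0.01],"roll": 0},
    {"gripper": 255,"delta_pos": [0,0,-0.03],"roll": 0},
    {"gripper": 255,"delta_pos": [0,0,-0.06],"roll": 0},
    {"gripper": 255,"delta_pos": [0,0,-0.09],"roll": 0},
    {"gripper": 255,"delta_pos": [0,0,-0.09],"roll": 0},
  ],
)

```text
clock: 4.32
position: [582.0, -303.6, 109.1]
tool_rot: [2.021, 2.395, 0.003]
ft_force: [1.2, 0.1, -0.8]
finger_gap: 58.0
finger_force: 64.8
```

```bash
python3 - <<'E'
from h import *
p,H=cur();print(step(p,H,[584,-295,100.5],59.5));print(step([584,-295,100.5],59.5,[405.6,-170.2,100]))
im,d=get_image("scene");cv2.imwrite("pics/g2.png",cv2.resize(im[110:270,300:500],None,fx=3,fy=3)[:,:,::-1])
E
```

```text
t 4.3 [ 582.  -303.6  109.1] H 9.7 tilt [-0.005  0.007 -1.   ] j [ 0.62  0.72 -0.36  1.6   0.31  0.86  0.31] F [ 1.2  0.1 -0.8] gap 58.0 ff 64.7680914402008
(array([0.0081, 0.0034, 0.0086]), 0.012, np.float64(-0.869))
(array([0.2171, 0.017 , 0.0005]), 0.218, None)
```

View pics/g2.png

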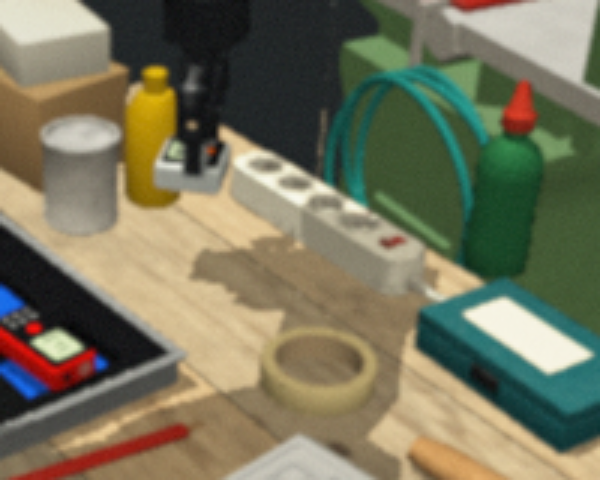

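The gauge is gripped and lifted, hanging level at (190,165) in the crop. Poses read right after a move are still settling, so from here on I'll let the arm settle first.

Request:
play_rows(
  moves=[
    {"gripper": 255,"delta_pos": [0,0,0],"roll": -0.2},
    {"gripper": 255,"delta_pos": [0,0,0],"roll": -0.435},
    {"gripper": 255,"delta_pos": [0,0,0],"roll": -0.435},
    {"gripper": 255,"delta_pos": [0,0,0],"roll": -0.435},
    {"gripper": 255,"delta_pos": [0,0,0],"roll": -0.435},
  ],
)

```text
clock: 4.78
position: [579.0, -302.6, 102.1]
tool_rot: [-1.455, -2.784, -0.0]
ft_force: [-0.5, -0.6, -1.3]
finger_gap: 57.9
finger_force: 64.7
```

Request:
play_rows(
  moves=[
    {"gripper": 255,"delta_pos": [0,0,0],"roll": -0.2},
    {"gripper": 255,"delta_pos": [0,0,0],"roll": -0.435},
    {"gripper": 255,"delta_pos": [0,0,0],"roll": -0.435},
    {"gripper": 255,"delta_pos": [0,0,0],"roll": -0.435},
    {"gripper": 255,"delta_pos": [0,0,0],"roll": -0.435},
  ],
)

```text
clock: 5.2
position: [579.1, -302.5, 102.0]
tool_rot: [-0.824, -3.031, -0.0]
ft_force: [0.9, 0.0, -1.5]
finger_gap: 58.1
finger_force: 64.7
```

```bash
python3 - <<'E'
from h import *
p,H=cur();print(step(p,H,[411.9,-173.9,100.5],59.5))
E
```

```text
t 5.2 [ 579.1 -302.5  102. ] H 59.6 tilt [ 0.001  0.    -1.   ] j [ 0.75  0.77 -0.57  1.6   0.49  0.92  1.05] F [ 0.9  0.  -1.5] gap 58.1 ff 64.73231434822083
(array([0.2093, 0.0264, 0.0015]), 0.211, np.float64(0.002))
```

Request:
play_rows(
  moves=[
    {"gripper": 255,"delta_pos": [0.02,0.003,0],"roll": 0},
    {"gripper": 255,"delta_pos": [0.05,0.007,0],"roll": 0},
    {"gripper": 255,"delta_pos": [0.08,0.01,0],"roll": 0},
    {"gripper": 255,"delta_pos": [0.105,0.013,0],"roll": 0},
    {"gripper": 255,"delta_pos": [0.105,0.013,0],"roll": 0},
  ],
)

```text
clock: 5.62
position: [491.9, -235.7, 102.4]
tool_rot: [-0.828, -3.027, 0.001]
ft_force: [2.6, -0.1, -1.9]
finger_gap: 58.3
finger_force: 64.7
```

Request:
play_rows(
  moves=[
    {"gripper": 255,"delta_pos": [0.03,0.003,0],"roll": 0},
    {"gripper": 255,"delta_pos": [0.06,0.007,0],"roll": 0},
    {"gripper": 255,"delta_pos": [0.085,0.01,0],"roll": 0},
    {"gripper": 255,"delta_pos": [0.104,0.013,0],"roll": 0},
    {"gripper": 255,"delta_pos": [0.104,0.013,0],"roll": 0},
  ],
)

```text
clock: 6.03
position: [409.6, -172.5, 102.5]
tool_rot: [-0.829, -3.028, 0.001]
ft_force: [1.3, 0.4, -0.9]
finger_gap: 57.9
finger_force: 64.7
```

Request:
play_rows(
  moves=[
    {"gripper": 255,"delta_pos": [0,0,0.005],"roll": 0},
    {"gripper": 255,"delta_pos": [0,0,0.02],"roll": 0},
    {"gripper": 255,"delta_pos": [0,0,0.035],"roll": 0},
    {"gripper": 255,"delta_pos": [0,0,0.04],"roll": 0},
    {"gripper": 255,"delta_pos": [0,0,0.04],"roll": 0},
  ],
)

```text
clock: 6.45
position: [412.3, -174.2, 61.2]
tool_rot: [-0.826, -3.029, -0.001]
ft_force: [-0.4, -0.5, -2.2]
finger_gap: 57.8
finger_force: 64.7
```

```bash
python3 - <<'E'
from h import *
p,H=cur();print(step(p,H,[411.9,-173.9,32],59.5))
im,d=get_image("scene");cv2.imwrite("pics/g3.png",cv2.resize(im[130:270,210:400],None,fx=4,fy=4)[:,:,::-1])
E
```

```text
t 6.5 [ 412.3 -174.2   61.2] H 59.5 tilt [ 0.002 -0.    -1.   ] j [ 0.68  0.59 -0.53  2.16  0.58  0.54  0.75] F [-0.4 -0.5 -2.2] gap 57.8 ff 64.67343091964722
(array([0.0005, 0.    , 0.0292]), 0.029, np.float64(-0.0))
```

View pics/g3.png

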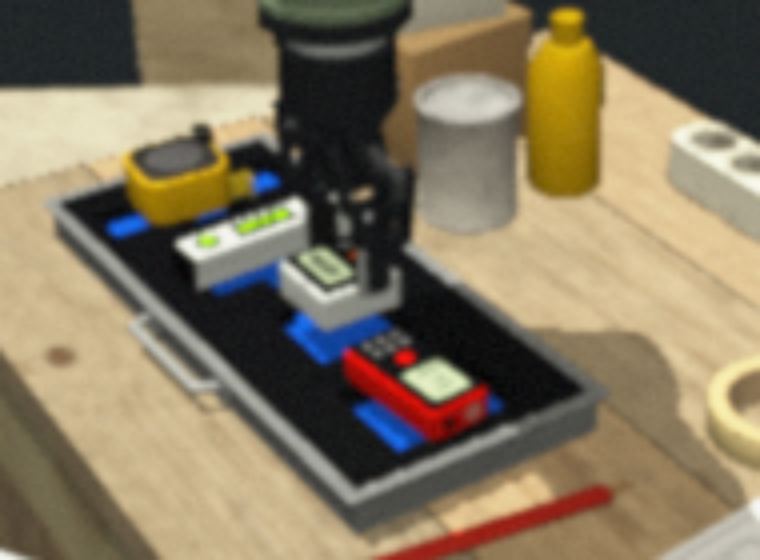

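The gauge hangs directly over the empty blue recess (335,330). The laser's end is close by, so I'll lower it and open only part way.

Request:
play_rows(
  moves=[
    {"gripper": 255,"delta_pos": [0.0005,0,0.008],"roll": 0},
    {"gripper": 255,"delta_pos": [0.0005,0,0.016],"roll": 0},
    {"gripper": 255,"delta_pos": [0.0005,0,0.023],"roll": 0},
    {"gripper": 255,"delta_pos": [0.0005,0,0.028],"roll": 0},
    {"gripper": 255,"delta_pos": [0.0005,0,0.028],"roll": 0},
  ],
)

```text
clock: 6.92
position: [411.5, -173.8, 33.3]
tool_rot: [-0.824, -3.03, -0.0]
ft_force: [-0.5, -0.0, -1.7]
finger_gap: 58.3
finger_force: 64.7
```

Request:
play_rows(
  moves=[
    {"gripper": 255,"delta_pos": [0,0,0],"roll": 0},
    {"gripper": 60,"delta_pos": [0,0,0],"roll": 0},
    {"gripper": 40,"delta_pos": [0,0,0],"roll": 0},
    {"gripper": 40,"delta_pos": [0,0,0],"roll": 0},
    {"gripper": 40,"delta_pos": [0,0,0],"roll": 0},
  ],
)

```text
clock: 7.33
position: [412.1, -174.1, 34.5]
tool_rot: [0.824, 3.031, -0.0]
ft_force: [0.5, 0.3, -1.0]
finger_gap: 71.9
finger_force: 0.0
```

Request:
play_rows(
  moves=[
    {"gripper": 40,"delta_pos": [0,0,-0.008],"roll": 0},
    {"gripper": 40,"delta_pos": [0,0,-0.03],"roll": 0},
    {"gripper": 40,"delta_pos": [0,0,-0.06],"roll": 0},
    {"gripper": 0,"delta_pos": [0,0,-0.09],"roll": 0},
    {"gripper": 0,"delta_pos": [0,0,-0.09],"roll": 0},
  ],
)

```text
clock: 7.75
position: [413.7, -174.4, 129.1]
tool_rot: [0.823, 3.026, -0.001]
ft_force: [2.1, -0.7, 0.9]
finger_gap: 85.0
finger_force: 0.0
```

Request:
play_rows(
  moves=[
    {"gripper": 0,"delta_pos": [0,0,0],"roll": 0.5},
    {"gripper": 0,"delta_pos": [0,0,0],"roll": 0.5},
    {"gripper": 0,"delta_pos": [0,0,0],"roll": 0.5},
    {"gripper": 0,"delta_pos": [0,0,0],"roll": 0.5},
    {"gripper": 0,"delta_pos": [0,0,0],"roll": 0.5},
  ],
)

```text
clock: 8.17
position: [412.0, -173.9, 125.0]
tool_rot: [1.557, 2.728, -0.0]
ft_force: [0.1, 0.0, 0.8]
finger_gap: 85.1
finger_force: 0.0
```

Request:
play_rows(
  moves=[
    {"gripper": 0,"delta_pos": [0,0,0],"roll": 0.5},
    {"gripper": 0,"delta_pos": [0,0,0],"roll": 0.5},
    {"gripper": 0,"delta_pos": [0,0,0],"roll": 0.5},
    {"gripper": 0,"delta_pos": [0,0,0],"roll": 0.5},
    {"gripper": 0,"delta_pos": [0,0,0],"roll": 0.5},
  ],
)

```text
clock: 8.58
position: [412.0, -173.8, 124.7]
tool_rot: [2.179, 2.263, 0.0]
ft_force: [0.6, 0.8, 0.1]
finger_gap: 85.4
finger_force: 0.0
```

Request:
play_rows(
  moves=[
    {"gripper": 0,"delta_pos": [0,0,0],"roll": 0.49},
    {"gripper": 0,"delta_pos": [0,0,0],"roll": 0.49},
    {"gripper": 0,"delta_pos": [0,0,0],"roll": 0.49},
    {"gripper": 0,"delta_pos": [0,0,0],"roll": 0.49},
    {"gripper": 0,"delta_pos": [0,0,0],"roll": 0.49},
  ],
)

```text
clock: 9.0
position: [411.9, -173.8, 124.5]
tool_rot: [-2.66, -1.672, 0.0]
ft_force: [-0.5, -0.0, -0.3]
finger_gap: 85.8
finger_force: 0.0
```

```bash
python3 - <<'E'
from h import *
p,H=cur();print(step(p,H,[346,-255.6,100]))
im,d=get_image("scene");z=cloud("scene",d)[...,2];np.savez("s1.npz",im=im,d=d)
W=cloud("scene",d)
m=(d>0)&(np.hypot(W[...,0]-405.6,W[...,1]+170.2)<25)&(z<80);print("gauge top z",np.median(z[m]),np.percentile(z[m],[10,90]))
m=(d>0)&(np.hypot(W[...,0]-346,W[...,1]+255)<18)&(z<90);print("laser top z",np.median(z[m]))
E
```

```text
t 9.0 [ 411.9 -173.8  124.5] H -25.7 tilt [-0. -0. -1.] j [ 0.47  0.42 -0.25  2.14  0.18  0.6  -0.36] F [-0.5 -0.  -0.3] gap 85.8 ff 0.0
(array([-0.1023, -0.0239,  0.0245]), 0.108, None)
gauge top z 45.83145093575127 [44.02217652 47.57947953]
laser top z 55.36939369895883
```

The gauge is seated: its top reads about 46, and 47.5 is expected. Next is the laser.

Request:
play_rows(
  moves=[
    {"gripper": 0,"delta_pos": [-0.025,-0.006,0.005],"roll": 0},
    {"gripper": 0,"delta_pos": [-0.055,-0.013,0.013],"roll": 0},
    {"gripper": 0,"delta_pos": [-0.085,-0.02,0.02],"roll": 0},
    {"gripper": 0,"delta_pos": [-0.102,-0.024,0.024],"roll": 0},
    {"gripper": 0,"delta_pos": [-0.102,-0.024,0.024],"roll": 0},
  ],
)

```text
clock: 9.47
position: [343.1, -257.7, 99.6]
tool_rot: [-2.656, -1.675, 0.003]
ft_force: [0.1, -0.4, 0.3]
finger_gap: 85.1
finger_force: 0.0
```

Request:
play_rows(
  moves=[
    {"gripper": 0,"delta_pos": [0,0,0.01],"roll": 0},
    {"gripper": 0,"delta_pos": [0,0,0.03],"roll": 0},
    {"gripper": 0,"delta_pos": [0,0,0.05],"roll": 0},
    {"gripper": 0,"delta_pos": [0,0,0.057],"roll": 0},
    {"gripper": 0,"delta_pos": [0,0,0.057],"roll": 0},
  ],
)

```text
clock: 9.88
position: [345.6, -254.5, 42.2]
tool_rot: [-2.654, -1.676, 0.001]
ft_force: [0.5, -0.1, 0.7]
finger_gap: 85.2
finger_force: 0.0
```

Request:
play_rows(
  moves=[
    {"gripper": 60,"delta_pos": [0,0,0],"roll": 0},
    {"gripper": 110,"delta_pos": [0,0,0],"roll": 0},
    {"gripper": 160,"delta_pos": [0,0,0],"roll": 0},
    {"gripper": 255,"delta_pos": [0,0,0],"roll": 0},
    {"gripper": 255,"delta_pos": [0,0,0],"roll": 0},
  ],
)

```text
clock: 10.3
position: [346.4, -255.7, 44.4]
tool_rot: [2.659, 1.67, 0.001]
ft_force: [-2.8, 2.7, 17.8]
finger_gap: 43.5
finger_force: 58.4
```

Request:
play_rows(
  moves=[
    {"gripper": 255,"delta_pos": [0,0,0],"roll": 0},
    {"gripper": 255,"delta_pos": [0,0,0],"roll": 0},
    {"gripper": 255,"delta_pos": [0,0,0],"roll": 0},
    {"gripper": 255,"delta_pos": [0,0,0],"roll": 0},
    {"gripper": 255,"delta_pos": [0,0,0],"roll": 0},
  ],
)

```text
clock: 10.72
position: [346.4, -255.7, 44.4]
tool_rot: [2.659, 1.67, 0.001]
ft_force: [-2.0, 2.6, 18.1]
finger_gap: 43.2
finger_force: 58.4
```

Request:
play_rows(
  moves=[
    {"gripper": 255,"delta_pos": [0,0,-0.01],"roll": 0},
    {"gripper": 255,"delta_pos": [0,0,-0.03],"roll": 0},
    {"gripper": 255,"delta_pos": [0,0,-0.06],"roll": 0},
    {"gripper": 255,"delta_pos": [0,0,-0.08],"roll": 0},
    {"gripper": 255,"delta_pos": [0,0,-0.08],"roll": 0},
  ],
)

```text
clock: 11.13
position: [347.3, -256.4, 127.0]
tool_rot: [2.657, 1.667, 0.003]
ft_force: [1.0, -1.0, -0.7]
finger_gap: 43.1
finger_force: 62.8
```

Request:
play_rows(
  moves=[
    {"gripper": 255,"delta_pos": [0,0,0],"roll": -0.5},
    {"gripper": 255,"delta_pos": [0,0,0],"roll": -0.5},
    {"gripper": 255,"delta_pos": [0,0,0],"roll": -0.5},
    {"gripper": 255,"delta_pos": [0,0,0],"roll": -0.5},
    {"gripper": 255,"delta_pos": [0,0,0],"roll": -0.5},
  ],
)

```text
clock: 11.55
position: [345.8, -255.4, 123.2]
tool_rot: [-2.158, -2.283, -0.0]
ft_force: [-0.0, 0.3, -0.7]
finger_gap: 42.9
finger_force: 62.7
```

```bash
python3 - <<'E'
from h import *
p,H=cur();print(step(p,H,[570,-300,120],59.5))
E
```

```text
t 11.6 [ 345.8 -255.4  123.2] H 3.2 tilt [ 0.  0. -1.] j [ 0.81  0.42 -0.39  2.18  0.28  0.6   0.28] F [-0.   0.3 -0.7] gap 42.9 ff 62.704442739486694
(array([-0.0572,  0.2213,  0.0032]), 0.229, np.float64(-0.982))
```

Request:
play_rows(
  moves=[
    {"gripper": 255,"delta_pos": [0,0,0],"roll": -0.49},
    {"gripper": 255,"delta_pos": [0,0,0],"roll": -0.49},
    {"gripper": 255,"delta_pos": [0,0,0],"roll": -0.49},
    {"gripper": 255,"delta_pos": [0,0,0],"roll": -0.49},
    {"gripper": 255,"delta_pos": [0,0,0],"roll": -0.49},
  ],
)

```text
clock: 11.97
position: [345.8, -255.4, 123.1]
tool_rot: [-1.546, -2.735, -0.0]
ft_force: [-0.2, -0.7, -0.4]
finger_gap: 43.1
finger_force: 62.7
```

Request:
play_rows(
  moves=[
    {"gripper": 255,"delta_pos": [0,0,0],"roll": -0.49},
    {"gripper": 255,"delta_pos": [0,0,0],"roll": -0.49},
    {"gripper": 255,"delta_pos": [0,0,0],"roll": -0.49},
    {"gripper": 255,"delta_pos": [0,0,0],"roll": -0.49},
    {"gripper": 255,"delta_pos": [0,0,0],"roll": -0.49},
  ],
)

```text
clock: 12.38
position: [345.8, -255.4, 123.1]
tool_rot: [-0.841, -3.027, -0.001]
ft_force: [0.2, 0.2, -1.2]
finger_gap: 43.1
finger_force: 62.7
```

Request:
play_rows(
  moves=[
    {"gripper": 255,"delta_pos": [-0.02,0.008,0],"roll": 0},
    {"gripper": 255,"delta_pos": [-0.05,0.018,0],"roll": 0},
    {"gripper": 255,"delta_pos": [-0.085,0.03,0],"roll": 0},
    {"gripper": 255,"delta_pos": [-0.108,0.038,0],"roll": 0},
    {"gripper": 255,"delta_pos": [-0.108,0.038,0],"roll": 0},
  ],
)

```text
clock: 12.8
position: [462.6, -278.3, 123.2]
tool_rot: [0.851, 3.021, 0.002]
ft_force: [-0.5, 1.4, -0.5]
finger_gap: 43.3
finger_force: 62.7
```

Request:
play_rows(
  moves=[
    {"gripper": 255,"delta_pos": [-0.02,0.008,0],"roll": 0},
    {"gripper": 255,"delta_pos": [-0.05,0.018,0],"roll": 0},
    {"gripper": 255,"delta_pos": [-0.085,0.03,0],"roll": 0},
    {"gripper": 255,"delta_pos": [-0.108,0.038,0],"roll": 0},
    {"gripper": 255,"delta_pos": [-0.108,0.038,0],"roll": 0},
  ],
)

```text
clock: 13.22
position: [574.1, -300.9, 122.8]
tool_rot: [0.85, 3.023, 0.002]
ft_force: [-0.4, 0.2, -1.3]
finger_gap: 43.3
finger_force: 62.7
```

Request:
play_rows(
  moves=[
    {"gripper": 255,"delta_pos": [0,0,0.015],"roll": 0},
    {"gripper": 255,"delta_pos": [0,0,0.045],"roll": 0},
    {"gripper": 255,"delta_pos": [0,0,0.075],"roll": 0},
    {"gripper": 255,"delta_pos": [0,0,0.1],"roll": 0},
    {"gripper": 255,"delta_pos": [0,0,0.108],"roll": 0},
  ],
)

```text
clock: 13.63
position: [567.3, -300.8, 11.6]
tool_rot: [-0.845, -3.02, 0.0]
ft_force: [-3.9, -2.1, 12.4]
finger_gap: 43.2
finger_force: 66.7
```

Request:
play_rows(
  moves=[
    {"gripper": 255,"delta_pos": [0,0,0.001],"roll": 0},
    {"gripper": 255,"delta_pos": [0,0,0.001],"roll": 0},
    {"gripper": 255,"delta_pos": [0,0,0.001],"roll": 0},
    {"gripper": 0,"delta_pos": [0,0,0.001],"roll": 0},
    {"gripper": 0,"delta_pos": [0,0,0.001],"roll": 0},
  ],
)

```text
clock: 14.05
position: [570.3, -301.6, 14.8]
tool_rot: [0.841, 3.026, -0.0]
ft_force: [-1.2, -0.4, 0.1]
finger_gap: 66.1
finger_force: 0.0
```

Request:
play_rows(
  moves=[
    {"gripper": 0,"delta_pos": [0,0,0],"roll": 0},
    {"gripper": 0,"delta_pos": [0,0,0],"roll": 0},
    {"gripper": 0,"delta_pos": [0,0,-0.03],"roll": 0},
    {"gripper": 0,"delta_pos": [0,0,-0.07],"roll": 0},
    {"gripper": 0,"delta_pos": [0,0,-0.11],"roll": 0},
  ],
)

```text
clock: 14.47
position: [569.6, -301.0, 125.1]
tool_rot: [-0.839, -3.026, -0.001]
ft_force: [1.0, -0.9, 1.2]
finger_gap: 85.2
finger_force: 0.0
```

```bash
python3 - <<'E'
from h import *
p,H=cur();print(step(p,H,[501.3,13.5,120],52.8))
E
```

```text
t 14.5 [ 569.6 -301.   125.1] H 59.0 tilt [ 0.002  0.    -1.   ] j [ 0.77  0.73 -0.59  1.61  0.48  0.95  1.05] F [ 1.  -0.9  1.2] gap 85.2 ff 0.0
(array([0.2205, 0.2344, 0.0051]), 0.322, np.float64(0.109))
```

Request:
play_rows(
  moves=[
    {"gripper": 0,"delta_pos": [0.02,0.008,0],"roll": 0},
    {"gripper": 0,"delta_pos": [0.05,0.019,0],"roll": 0},
    {"gripper": 0,"delta_pos": [0.08,0.03,0],"roll": 0},
    {"gripper": 0,"delta_pos": [0.11,0.042,0],"roll": 0},
    {"gripper": 0,"delta_pos": [0.14,0.053,0],"roll": 0},
  ],
)

```text
clock: 14.88
position: [476.4, -182.9, 124.5]
tool_rot: [0.84, 3.027, -0.0]
ft_force: [1.0, 1.0, 0.5]
finger_gap: 85.4
finger_force: 0.0
```

Request:
play_rows(
  moves=[
    {"gripper": 0,"delta_pos": [0.03,0.01,0],"roll": 0},
    {"gripper": 0,"delta_pos": [0.04,0.015,0],"roll": 0},
    {"gripper": 0,"delta_pos": [0.05,0.05,0],"roll": 0},
    {"gripper": 0,"delta_pos": [0.06,0.085,0],"roll": 0},
    {"gripper": 0,"delta_pos": [0.065,0.11,0],"roll": 0},
  ],
)

```text
clock: 15.3
position: [479.1, -53.6, 124.8]
tool_rot: [0.838, 3.027, 0.001]
ft_force: [0.4, 0.7, -0.6]
finger_gap: 85.6
finger_force: 0.0
```

Request:
play_rows(
  moves=[
    {"gripper": 0,"delta_pos": [0.004,0.03,0],"roll": 0},
    {"gripper": 0,"delta_pos": [0.011,0.055,0],"roll": 0},
    {"gripper": 0,"delta_pos": [0.016,0.073,0],"roll": 0.05},
    {"gripper": 0,"delta_pos": [0.016,0.073,0],"roll": 0.105},
    {"gripper": 0,"delta_pos": [0.016,0.073,0],"roll": 0.105},
  ],
)

```text
clock: 15.72
position: [502.7, 15.8, 124.4]
tool_rot: [0.998, 2.978, 0.001]
ft_force: [0.2, -0.5, -0.1]
finger_gap: 85.3
finger_force: 0.0
```

Request:
play_rows(
  moves=[
    {"gripper": 0,"delta_pos": [0,0,0],"roll": 0},
    {"gripper": 0,"delta_pos": [0,0,0],"roll": 0},
    {"gripper": 0,"delta_pos": [0,0,0],"roll": 0},
  ],
)

```text
clock: 15.97
position: [502.3, 13.8, 124.3]
tool_rot: [0.997, 2.979, -0.0]
ft_force: [-0.1, -0.9, -0.1]
finger_gap: 85.5
finger_force: 0.0
```

```bash
python3 - <<'E'
from h import *
p,H=cur();print(step(p,H,[501.3,13.5,44.5],52.8))
E
```

```text
t 16.0 [502.3  13.8 124.3] H 53.0 tilt [-0. -0. -1.] j [ 0.31  0.55 -0.61  1.99  0.45  0.74  0.35] F [-0.1 -0.9 -0.1] gap 85.5 ff 0.0
(array([ 0.0006, -0.0009,  0.0798]), 0.08, np.float64(0.003))
```

Request:
play_rows(
  moves=[
    {"gripper": 0,"delta_pos": [0,0,0.015],"roll": 0},
    {"gripper": 0,"delta_pos": [0,0,0.04],"roll": 0},
    {"gripper": 0,"delta_pos": [0,0,0.065],"roll": 0},
    {"gripper": 0,"delta_pos": [0,0,0.08],"roll": 0},
    {"gripper": 0,"delta_pos": [0,0,0.08],"roll": 0},
  ],
)

```text
clock: 16.38
position: [500.8, 14.1, 41.9]
tool_rot: [-0.995, -2.976, 0.002]
ft_force: [-1.1, -0.2, 0.1]
finger_gap: 85.2
finger_force: 0.0
```

Request:
play_rows(
  moves=[
    {"gripper": 30,"delta_pos": [0,0,0],"roll": 0},
    {"gripper": 60,"delta_pos": [0,0,0],"roll": 0},
    {"gripper": 90,"delta_pos": [0,0,0],"roll": 0},
    {"gripper": 160,"delta_pos": [0,0,0],"roll": 0},
    {"gripper": 255,"delta_pos": [0,0,0],"roll": 0},
  ],
)

```text
clock: 16.8
position: [502.8, 14.5, 45.8]
tool_rot: [0.997, 2.978, 0.001]
ft_force: [-2.4, 0.6, 5.9]
finger_gap: 64.5
finger_force: 64.5
```

Request:
play_rows(
  moves=[
    {"gripper": 255,"delta_pos": [0,0,0],"roll": 0},
    {"gripper": 255,"delta_pos": [0,0,0],"roll": 0},
    {"gripper": 255,"delta_pos": [0,0,0],"roll": 0},
    {"gripper": 255,"delta_pos": [0,0,0],"roll": 0},
    {"gripper": 255,"delta_pos": [0,0,0],"roll": 0},
  ],
)

```text
clock: 17.22
position: [502.9, 14.5, 45.7]
tool_rot: [0.997, 2.978, 0.001]
ft_force: [-2.2, 0.2, 8.3]
finger_gap: 64.9
finger_force: 64.6
```

Request:
play_rows(
  moves=[
    {"gripper": 255,"delta_pos": [0,0,-0.01],"roll": 0},
    {"gripper": 255,"delta_pos": [0,0,-0.03],"roll": 0},
    {"gripper": 255,"delta_pos": [0,0,-0.06],"roll": 0},
    {"gripper": 255,"delta_pos": [0,0,-0.08],"roll": -0.05},
    {"gripper": 255,"delta_pos": [0,0,-0.08],"roll": -0.115},
  ],
)

```text
clock: 17.63
position: [504.2, 14.7, 129.2]
tool_rot: [0.82, 3.027, 0.002]
ft_force: [1.9, -0.8, -2.9]
finger_gap: 64.6
finger_force: 68.6
```

Request:
play_rows(
  moves=[
    {"gripper": 255,"delta_pos": [0,0,0],"roll": 0},
    {"gripper": 255,"delta_pos": [0,0,0],"roll": 0},
    {"gripper": 255,"delta_pos": [0,0,0],"roll": 0},
  ],
)

```text
clock: 17.88
position: [502.0, 14.4, 124.3]
tool_rot: [-0.827, -3.03, 0.0]
ft_force: [-0.1, 0.2, -2.8]
finger_gap: 64.6
finger_force: 68.5
```

```bash
python3 - <<'E'
from h import *
p,H=cur();print(step(p,H,[346,-255.7,100],59.5))
im,d=get_image("scene");cv2.imwrite("pics/t3.png",cv2.resize(im[110:270,200:400],None,fx=4,fy=3.75)[:,:,::-1])
W=cloud("scene",d);hsv=cv2.cvtColor(im,cv2.COLOR_RGB2HSV);m=(cv2.inRange(hsv,(20,150,120),(32,255,255))>0)&(d>0)&(W[...,0]<575)&(W[...,1]>-60)
print(np.percentile(W[m],[3,50,97],axis=0).round(0))
E
```

```text
t 17.9 [502.   14.4 124.3] H 59.5 tilt [ 0. -0. -1.] j [ 0.33  0.55 -0.64  1.99  0.48  0.75  0.44] F [-0.1  0.2 -2.8] gap 64.6 ff 68.54806065559387
(array([-0.0029, -0.3119,  0.0243]), 0.313, np.float64(-0.001))
[[458. -24. 114.]
 [472.  -1. 128.]
 [528.  44. 144.]]
```

View pics/t3.png

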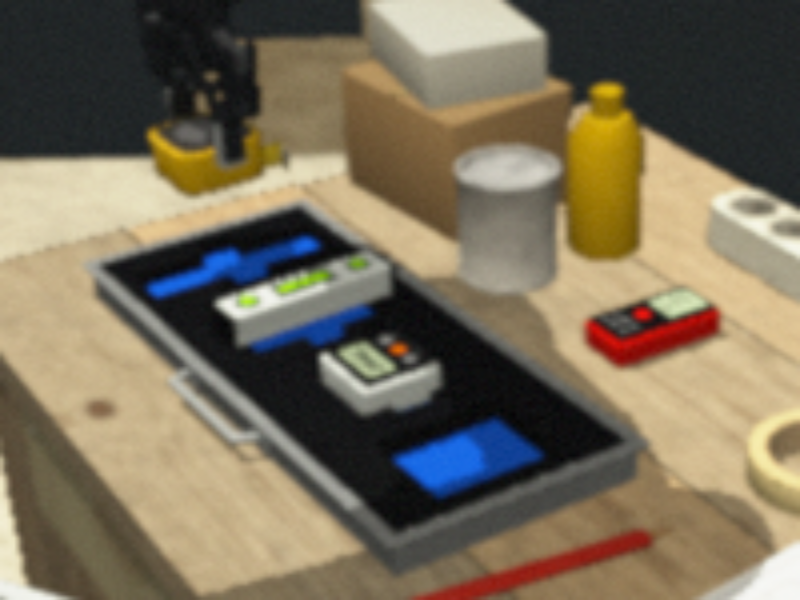

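The tape measure is held level at (205,155). The gauge sits in its recess, and the laser lies on the bench at (650,325). The tape recess (468,458) is fully visible now, so I'll measure its centre.

```bash
python3 - <<'E'
from h import *
im,d=get_image("top");np.savez("top2.npz",im=im,d=d)
b=cv2.inRange(cv2.cvtColor(im,cv2.COLOR_RGB2HSV),(100,120,50),(125,255,255))>0
print("tape rec",rect(box(b,312,200,362,255),13.5),rect(box(b,312,200,362,255),31.5))
print("lvl rec",rect(box(b,205,130,262,205),19.5))
im,d=get_image("scene");b=cv2.inRange(cv2.cvtColor(im,cv2.COLOR_RGB2HSV),(100,120,50),(125,255,255))>0
print("tape rec s",rect(box(b,296,218,340,246),13.5,"scene"))
print("lvl rec s",rect(box(b,232,170,284,192),19.5,"scene"))
E
```

```text
tape rec [ 352.3 -260.2   97.5   79.7  -30.3] [ 352.6 -260.    96.1   78.5  -30.3]
lvl rec [532.6  -9.3 100.7  51.7 -14.1]
tape rec s [ 361.3 -254.2   88.    63.4  -30.4]
lvl rec s [517.1  14.6 143.2  65.2 -43.6]
```

Request:
play_rows(
  moves=[
    {"gripper": 255,"delta_pos": [0,-0.02,0],"roll": 0},
    {"gripper": 255,"delta_pos": [0,-0.055,0],"roll": 0},
    {"gripper": 255,"delta_pos": [0,-0.09,0],"roll": 0},
    {"gripper": 255,"delta_pos": [0,-0.125,0],"roll": 0},
    {"gripper": 255,"delta_pos": [-0.001,-0.156,0],"roll": 0},
  ],
)

```text
clock: 18.45
position: [422.6, -121.7, 124.0]
tool_rot: [-0.825, -3.03, 0.001]
ft_force: [1.0, -1.1, -2.4]
finger_gap: 64.4
finger_force: 68.5
```

Request:
play_rows(
  moves=[
    {"gripper": 255,"delta_pos": [0,-0.035,0],"roll": 0},
    {"gripper": 255,"delta_pos": [0,-0.07,0],"roll": 0},
    {"gripper": 255,"delta_pos": [0,-0.11,0],"roll": 0},
    {"gripper": 255,"delta_pos": [-0.002,-0.14,0],"roll": 0},
    {"gripper": 255,"delta_pos": [-0.002,-0.156,0],"roll": 0},
  ],
)

```text
clock: 18.87
position: [344.7, -258.8, 124.0]
tool_rot: [-0.83, -3.029, 0.001]
ft_force: [-0.1, -0.3, -3.0]
finger_gap: 64.7
finger_force: 68.5
```

Request:
play_rows(
  moves=[
    {"gripper": 255,"delta_pos": [0,0,0.02],"roll": 0},
    {"gripper": 255,"delta_pos": [0,0,0.04],"roll": 0},
    {"gripper": 255,"delta_pos": [0,0,0.06],"roll": 0},
    {"gripper": 255,"delta_pos": [0,0,0.06],"roll": 0},
    {"gripper": 255,"delta_pos": [0,0,0.06],"roll": 0},
  ],
)

```text
clock: 19.28
position: [346.7, -255.2, 64.0]
tool_rot: [-0.823, -3.03, -0.001]
ft_force: [0.1, -0.7, -2.4]
finger_gap: 64.1
finger_force: 68.4
```

```bash
python3 - <<'E'
from h import *
p,H=cur();print(step(p,H,[346,-255.8,28.5],59.5))
im,d=get_image("scene");cv2.imwrite("pics/t4.png",cv2.resize(im[170:270,250:400],None,fx=4,fy=4)[:,:,::-1])
E
```

```text
t 19.3 [ 346.7 -255.2   64. ] H 59.6 tilt [ 0.002  0.    -1.   ] j [ 0.92  0.57 -0.54  2.2   0.59  0.52  0.97] F [ 0.1 -0.7 -2.4] gap 64.1 ff 68.41291666030884
(array([ 0.0003, -0.0008,  0.0355]), 0.035, np.float64(0.002))
```

View pics/t4.png

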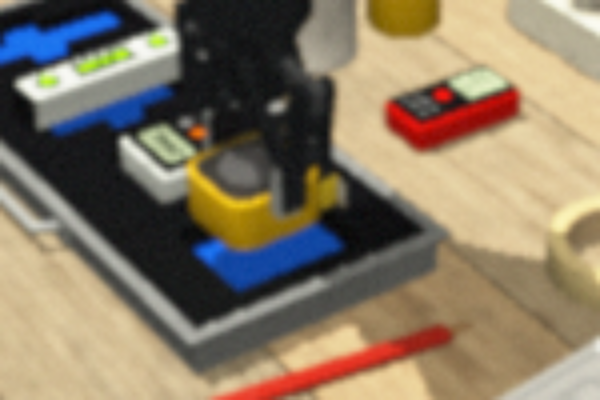

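The tape measure is centred over its recess, with the hook at (345,192). I'll do a quick length check at the hook and back ends.

```bash
python3 - <<'E'
from h import *
im,d=get_image("scene");W=cloud("scene",d)
hsv=cv2.cvtColor(im,cv2.COLOR_RGB2HSV);m=(cv2.inRange(hsv,(20,130,60),(34,255,255))>0)&(d>0)&(np.hypot(W[...,0]-350,W[...,1]+258)<70)
Q=W[m][:,:2]-[352.6,-260];e=np.array([.5075,.8616]);n=np.array([-.8616,.5075])
print("along x",np.percentile(Q@e,[1,5,95,99]).round(1),"along y",np.percentile(Q@n,[1,5,95,99]).round(1),p2w("scene",336.2,218,66))
E
```

```text
along x [-44.4 -33.4  29.3  33.3] along y [-37.1 -30.   44.5  45.3] [ 365.86183891 -306.92118332   66.        ]
```

Request:
play_rows(
  moves=[
    {"gripper": 255,"delta_pos": [-0.002,0,0.01],"roll": 0},
    {"gripper": 255,"delta_pos": [-0.002,0,0.02],"roll": 0},
    {"gripper": 255,"delta_pos": [-0.002,0,0.03],"roll": 0},
    {"gripper": 255,"delta_pos": [-0.002,0,0.035],"roll": 0},
    {"gripper": 255,"delta_pos": [-0.002,0,0.035],"roll": 0},
  ],
)

```text
clock: 19.8
position: [348.3, -256.6, 28.2]
tool_rot: [-0.823, -3.03, -0.0]
ft_force: [-0.6, 1.0, -2.8]
finger_gap: 64.5
finger_force: 68.7
```

Request:
play_rows(
  moves=[
    {"gripper": 255,"delta_pos": [0,0,0.001],"roll": 0},
    {"gripper": 60,"delta_pos": [0,0,0.001],"roll": 0},
    {"gripper": 20,"delta_pos": [0,0,0.001],"roll": 0},
    {"gripper": 15,"delta_pos": [0,0,0],"roll": 0},
    {"gripper": 15,"delta_pos": [0,0,0],"roll": 0},
  ],
)

```text
clock: 20.22
position: [348.8, -257.0, 29.5]
tool_rot: [0.824, 3.031, -0.0]
ft_force: [0.4, 0.8, 0.0]
finger_gap: 80.3
finger_force: 0.0
```

Request:
play_rows(
  moves=[
    {"gripper": 15,"delta_pos": [0,0,-0.005],"roll": 0},
    {"gripper": 15,"delta_pos": [0,0,-0.03],"roll": 0},
    {"gripper": 15,"delta_pos": [0,0,-0.06],"roll": 0},
    {"gripper": 0,"delta_pos": [0,0,-0.09],"roll": 0},
    {"gripper": 0,"delta_pos": [0,0,-0.095],"roll": 0},
  ],
)

```text
clock: 20.63
position: [349.9, -257.6, 128.3]
tool_rot: [0.823, 3.028, -0.003]
ft_force: [1.0, -1.3, 0.6]
finger_gap: 85.1
finger_force: 0.0
```

Request:
play_rows(
  moves=[
    {"gripper": 0,"delta_pos": [0,0.02,0],"roll": 0},
    {"gripper": 0,"delta_pos": [0,0.055,0],"roll": 0},
    {"gripper": 0,"delta_pos": [0,0.08,0],"roll": 0},
    {"gripper": 0,"delta_pos": [-0.001,0.1,0],"roll": 0},
    {"gripper": 0,"delta_pos": [-0.001,0.1,0],"roll": -0.035},
  ],
)

```text
clock: 21.05
position: [402.3, -167.9, 125.0]
tool_rot: [0.765, 3.045, 0.002]
ft_force: [-0.0, 0.5, -0.4]
finger_gap: 85.3
finger_force: 0.0
```

Request:
play_rows(
  moves=[
    {"gripper": 0,"delta_pos": [0,0.02,0],"roll": 0},
    {"gripper": 0,"delta_pos": [0,0.055,0],"roll": 0},
    {"gripper": 0,"delta_pos": [0,0.08,0],"roll": 0},
    {"gripper": 0,"delta_pos": [0,0.1,0],"roll": 0},
    {"gripper": 0,"delta_pos": [0,0.1,0],"roll": 0},
  ],
)

```text
clock: 21.47
position: [449.5, -79.6, 124.9]
tool_rot: [0.764, 3.046, 0.003]
ft_force: [-0.8, 0.2, 1.0]
finger_gap: 85.3
finger_force: 0.0
```

Request:
play_rows(
  moves=[
    {"gripper": 0,"delta_pos": [0,0,0],"roll": 0},
    {"gripper": 0,"delta_pos": [0,0,0],"roll": 0},
  ],
)

```text
clock: 21.63
position: [447.2, -83.8, 124.3]
tool_rot: [-0.771, -3.045, 0.001]
ft_force: [-0.4, -1.2, -0.7]
finger_gap: 85.3
finger_force: 0.0
```

```bash
python3 - <<'E'
from h import *
p,H=cur();print(step(p,H,[460.6,-83.9,45],61.5))
im,d=get_image("scene");W=cloud("scene",d);z=W[...,2]
for n,c,r in(("tape",(346,-255.8),20),("gauge",(405.6,-170.2),20)):
    m=(d>0)&(np.hypot(W[...,0]-c[0],W[...,1]-c[1])<r)&(z<80);print(n,np.percentile(z[m],[10,50,90]).round(1))
cv2.imwrite("pics/t5.png",cv2.resize(im[150:260,220:400],None,fx=4,fy=4)[:,:,::-1])
E
```

```text
t 21.6 [447.2 -83.8 124.3] H 61.6 tilt [ 0.    -0.001 -1.   ] j [ 0.58  0.49 -0.67  2.1   0.48  0.69  0.67] F [-0.4 -1.2 -0.7] gap 85.3 ff 0.0
(array([-0.0118,  0.0063,  0.0793]), 0.08, np.float64(0.001))
tape [46.5 48.  50. ]
gauge [44.4 45.9 47.7]
```

View pics/t5.png

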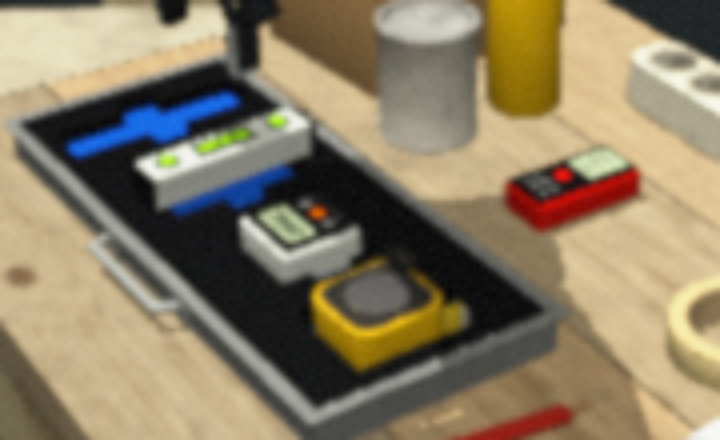

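The tape measure is seated: its top reads 48, and it lies level in its recess at (375,305). Next is the spirit level.

Request:
play_rows(
  moves=[
    {"gripper": 0,"delta_pos": [-0.012,0.006,0.015],"roll": 0},
    {"gripper": 0,"delta_pos": [-0.012,0.006,0.04],"roll": 0},
    {"gripper": 0,"delta_pos": [-0.012,0.006,0.065],"roll": 0},
    {"gripper": 0,"delta_pos": [-0.012,0.006,0.079],"roll": 0},
    {"gripper": 0,"delta_pos": [-0.012,0.006,0.079],"roll": 0},
  ],
)

```text
clock: 22.1
position: [459.4, -84.4, 43.1]
tool_rot: [-0.772, -3.041, 0.001]
ft_force: [-0.3, 1.6, 1.0]
finger_gap: 85.8
finger_force: 0.0
```

Request:
play_rows(
  moves=[
    {"gripper": 60,"delta_pos": [0,0,0],"roll": 0},
    {"gripper": 120,"delta_pos": [0,0,0],"roll": 0},
    {"gripper": 170,"delta_pos": [0,0,0],"roll": 0},
    {"gripper": 255,"delta_pos": [0,0,0],"roll": 0},
    {"gripper": 255,"delta_pos": [0,0,0],"roll": 0},
  ],
)

```text
clock: 22.52
position: [461.5, -84.0, 46.2]
tool_rot: [0.771, 3.044, -0.0]
ft_force: [-7.4, -0.2, 33.2]
finger_gap: 28.4
finger_force: 56.7
```

Request:
play_rows(
  moves=[
    {"gripper": 255,"delta_pos": [0,0,0],"roll": 0},
    {"gripper": 255,"delta_pos": [0,0,0],"roll": 0},
    {"gripper": 255,"delta_pos": [0,0,0],"roll": 0},
    {"gripper": 255,"delta_pos": [0,0,0],"roll": 0},
    {"gripper": 255,"delta_pos": [0,0,0],"roll": 0},
  ],
)

```text
clock: 22.93
position: [461.6, -84.0, 46.3]
tool_rot: [0.771, 3.044, -0.001]
ft_force: [-4.1, -0.1, 18.6]
finger_gap: 28.2
finger_force: 58.2
```

Request:
play_rows(
  moves=[
    {"gripper": 255,"delta_pos": [0,0,-0.01],"roll": 0},
    {"gripper": 255,"delta_pos": [0,0,-0.03],"roll": 0},
    {"gripper": 255,"delta_pos": [0,0,-0.05],"roll": 0},
    {"gripper": 255,"delta_pos": [0,0,-0.06],"roll": 0.035},
    {"gripper": 255,"delta_pos": [0,0,-0.06],"roll": 0.035},
  ],
)

```text
clock: 23.35
position: [462.1, -83.9, 107.7]
tool_rot: [0.826, 3.028, 0.0]
ft_force: [0.3, -0.5, -1.8]
finger_gap: 28.0
finger_force: 60.9
```

Request:
play_rows(
  moves=[
    {"gripper": 255,"delta_pos": [0,0.02,0],"roll": 0},
    {"gripper": 255,"delta_pos": [0,0.05,0],"roll": 0},
    {"gripper": 255,"delta_pos": [0,0.08,0],"roll": 0},
    {"gripper": 255,"delta_pos": [0,0.104,0],"roll": 0},
    {"gripper": 255,"delta_pos": [0,0.104,0],"roll": 0},
  ],
)

```text
clock: 23.77
position: [515.6, 10.8, 105.3]
tool_rot: [0.816, 3.033, 0.005]
ft_force: [-0.4, 0.3, -1.6]
finger_gap: 28.1
finger_force: 60.8
```

Request:
play_rows(
  moves=[
    {"gripper": 255,"delta_pos": [0,0,0],"roll": 0},
    {"gripper": 255,"delta_pos": [0,0,0],"roll": 0},
    {"gripper": 255,"delta_pos": [0,0,0],"roll": 0},
  ],
)

```text
clock: 24.02
position: [513.2, 5.1, 105.0]
tool_rot: [-0.825, -3.031, 0.001]
ft_force: [0.6, -0.6, -2.3]
finger_gap: 28.1
finger_force: 60.8
```

```bash
python3 - <<'E'
from h import *
p,H=cur();print(step(p,H,[511.2,9,36],59.5))
im,d=get_image("scene");W=cloud("scene",d)
Q=W-[511.2,9,0];e=np.array([.5075,.8616]);n=np.array([-.8616,.5075]);a=Q[...,:2]@e;b=Q[...,:2]@n
m=(d>0)&(abs(a)<16)&(abs(b)<100)&(W[...,2]>75)&(W[...,2]<112);print(np.percentile(b[m],[1,50,99]).round(1),np.percentile(W[m][:,2],[5,95]).round(1))
cv2.imwrite("pics/l1.png",cv2.resize(im[110:230,210:360],None,fx=4,fy=4)[:,:,::-1])
E
```

```text
t 24.0 [513.2   5.1 105. ] H 59.6 tilt [ 0.    -0.001 -1.   ] j [ 0.34  0.6  -0.62  1.97  0.51  0.73  0.44] F [ 0.6 -0.6 -2.3] gap 28.1 ff 60.846712589263916
(array([0.0037, 0.0024, 0.069 ]), 0.069, np.float64(0.001))
[-66.7  19.5  68.3] [ 89.8 111. ]
```

View pics/l1.png

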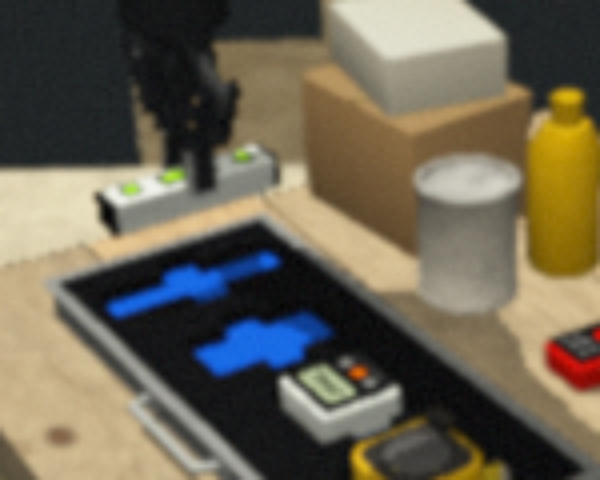

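The level is held horizontally over its recess, with the blue long slot at (195,285) just below it. I'll lower it.

Request:
play_rows(
  moves=[
    {"gripper": 255,"delta_pos": [0.002,0.0025,0.015],"roll": 0},
    {"gripper": 255,"delta_pos": [0.002,0.0025,0.035],"roll": 0},
    {"gripper": 255,"delta_pos": [0.002,0.0025,0.05],"roll": 0},
    {"gripper": 255,"delta_pos": [0.002,0.0025,0.05],"roll": 0},
    {"gripper": 255,"delta_pos": [0.002,0.0025,0.05],"roll": 0},
  ],
)

```text
clock: 24.48
position: [512.9, 8.7, 55.2]
tool_rot: [-0.824, -3.03, 0.001]
ft_force: [0.3, -0.4, -1.8]
finger_gap: 28.2
finger_force: 60.8
```

Request:
play_rows(
  moves=[
    {"gripper": 255,"delta_pos": [0,0,0.006],"roll": 0},
    {"gripper": 255,"delta_pos": [0,0,0.012],"roll": 0},
    {"gripper": 255,"delta_pos": [0,0,0.017],"roll": 0},
    {"gripper": 255,"delta_pos": [0,0,0.02],"roll": 0},
    {"gripper": 255,"delta_pos": [0,0,0.02],"roll": 0},
  ],
)

```text
clock: 24.9
position: [513.1, 9.1, 34.8]
tool_rot: [-0.824, -3.031, 0.0]
ft_force: [-0.3, 0.9, -0.9]
finger_gap: 28.3
finger_force: 60.9
```

```bash
python3 - <<'E'
from h import *
p,H=cur()
E
```

```text
t 24.9 [513.1   9.1  34.8] H 59.6 tilt [ 0.001 -0.    -1.   ] j [ 0.26  0.71 -0.53  2.    0.63  0.6   0.34] F [-0.3  0.9 -0.9] gap 28.3 ff 60.86727976799011
```

Request:
play_rows(
  moves=[
    {"gripper": 150,"delta_pos": [0,0,0],"roll": 0},
    {"gripper": 60,"delta_pos": [0,0,0],"roll": 0},
    {"gripper": 60,"delta_pos": [0,0,0],"roll": 0},
    {"gripper": 60,"delta_pos": [0,0,0],"roll": 0},
    {"gripper": 60,"delta_pos": [0,0,0],"roll": 0},
  ],
)

```text
clock: 25.32
position: [513.4, 9.2, 35.5]
tool_rot: [0.824, 3.031, 0.0]
ft_force: [-0.4, -0.3, 0.3]
finger_gap: 65.3
finger_force: 0.0
```

Request:
play_rows(
  moves=[
    {"gripper": 60,"delta_pos": [0,0,-0.005],"roll": 0},
    {"gripper": 60,"delta_pos": [0,0,-0.03],"roll": 0},
    {"gripper": 60,"delta_pos": [0,0,-0.06],"roll": 0},
    {"gripper": 0,"delta_pos": [0,0,-0.09],"roll": 0},
    {"gripper": 0,"delta_pos": [0,0,-0.09],"roll": 0},
  ],
)

```text
clock: 25.73
position: [515.4, 9.6, 130.3]
tool_rot: [0.822, 3.026, 0.003]
ft_force: [1.6, -0.3, 0.3]
finger_gap: 85.1
finger_force: 0.0
```

Request:
play_rows(
  moves=[
    {"gripper": 0,"delta_pos": [-0.005,-0.03,0],"roll": 0},
    {"gripper": 0,"delta_pos": [-0.01,-0.065,0],"roll": 0},
    {"gripper": 0,"delta_pos": [-0.016,-0.1,0],"roll": 0},
    {"gripper": 0,"delta_pos": [-0.021,-0.135,0],"roll": 0},
    {"gripper": 0,"delta_pos": [-0.026,-0.169,0],"roll": 0},
  ],
)

```text
clock: 26.15
position: [449.3, -151.2, 125.7]
tool_rot: [0.824, 3.031, -0.0]
ft_force: [0.7, -0.1, -0.7]
finger_gap: 85.4
finger_force: 0.0
```

Request:
play_rows(
  moves=[
    {"gripper": 0,"delta_pos": [0,0,0],"roll": 0},
    {"gripper": 0,"delta_pos": [0,0,0],"roll": 0},
    {"gripper": 0,"delta_pos": [0,0,0],"roll": 0},
  ],
)

```text
clock: 26.4
position: [450.5, -149.4, 125.6]
tool_rot: [0.824, 3.031, 0.0]
ft_force: [0.3, 0.8, -0.4]
finger_gap: 85.1
finger_force: 0.0
```

```bash
python3 - <<'E'
from h import *
p,H=cur()
im,d=get_image("top");z=cloud("top",d)[...,2];hsv=cv2.cvtColor(im,cv2.COLOR_RGB2HSV)
zz=cv2.medianBlur(z.astype(np.float32),3)
try:
  m=box((zz>13)&(zz<40)&(d>0),325,115,385,175);print("laser",rect(m,26),m.sum())
except Exception as E:print(E)
ims,ds=get_image("scene");W=cloud("scene",ds)
Q=W-[511.2,9,0];e=np.array([.5075,.8616]);n=np.array([-.8616,.5075]);a=Q[...,:2]@e;b=Q[...,:2]@n
m=(ds>0)&(abs(a)<12)&(abs(b)<62)&(W[...,2]<80);print("level z",np.percentile(W[m][:,2],[5,50,95]).round(1))
m=(ds>0)&(abs(W[...,0]-570)<70)&(abs(W[...,1]+300)<70)&(W[...,2]>18)&(W[...,2]<45);r=cv2.minAreaRect(W[m][:,:2].astype(np.float32));print("laser s",r,np.median(W[m],0))
cv2.imwrite("pics/l2.png",np.vstack([cv2.resize(im[110:280,190:390],None,fx=2,fy=2),cv2.resize(ims[140:260,215:415],None,fx=2,fy=2)])[:,:,::-1])
E
```

```text
t 26.4 [ 450.5 -149.4  125.6] H 59.6 tilt [-0.  0. -1.] j [ 0.7   0.51 -0.65  2.06  0.47  0.72  0.78] F [ 0.3  0.8 -0.4] gap 85.1 ff 0.0
laser [ 568.6 -300.6   94.7   48.3  -32. ] 573
level z [-520.3   42.6   46.4]
laser s ((565.4144287109375, -298.6392822265625), (46.042137145996094, 90.78627014160156), 60.327980041503906) [ 560.19116216 -301.66025591   23.52023752]
```

View pics/l2.png

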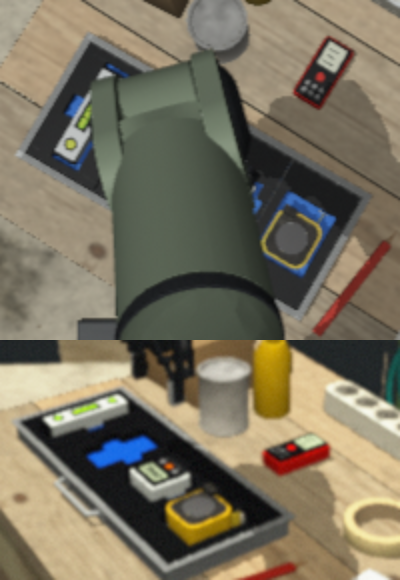

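Level seated. The laser is at (568.6, -300.6); I'll fetch it.

Request:
play_rows(
  moves=[
    {"gripper": 0,"delta_pos": [-0.03,-0.012,0],"roll": 0},
    {"gripper": 0,"delta_pos": [-0.06,-0.024,0],"roll": 0},
    {"gripper": 0,"delta_pos": [-0.09,-0.036,0],"roll": 0},
    {"gripper": 0,"delta_pos": [-0.12,-0.048,0],"roll": 0},
    {"gripper": 0,"delta_pos": [-0.15,-0.06,0],"roll": 0},
  ],
)

```text
clock: 26.92
position: [550.6, -277.4, 125.3]
tool_rot: [0.821, 3.032, 0.0]
ft_force: [0.1, 0.2, 0.1]
finger_gap: 85.0
finger_force: 0.0
```

Request:
play_rows(
  moves=[
    {"gripper": 0,"delta_pos": [-0.02,-0.008,0],"roll": 0},
    {"gripper": 0,"delta_pos": [-0.028,-0.0106,0.01],"roll": 0.02},
    {"gripper": 0,"delta_pos": [-0.028,-0.0106,0.03],"roll": 0.02},
    {"gripper": 0,"delta_pos": [-0.028,-0.0106,0.05],"roll": 0.02},
    {"gripper": 0,"delta_pos": [-0.028,-0.0106,0.06],"roll": 0.02},
  ],
)

```text
clock: 27.33
position: [567.4, -298.8, 62.7]
tool_rot: [-0.851, -3.021, -0.002]
ft_force: [-0.1, 1.3, -0.5]
finger_gap: 85.3
finger_force: 0.0
```

Request:
play_rows(
  moves=[
    {"gripper": 0,"delta_pos": [0,0,0],"roll": 0},
    {"gripper": 0,"delta_pos": [0,0,0.02],"roll": 0},
    {"gripper": 0,"delta_pos": [0,0,0.04],"roll": 0},
    {"gripper": 0,"delta_pos": [0,0,0.053],"roll": 0},
    {"gripper": 0,"delta_pos": [0,0,0.053],"roll": 0},
  ],
)

```text
clock: 27.75
position: [567.1, -299.8, 10.6]
tool_rot: [-0.853, -3.021, -0.001]
ft_force: [-0.6, 0.8, -0.1]
finger_gap: 85.2
finger_force: 0.0
```

Request:
play_rows(
  moves=[
    {"gripper": 60,"delta_pos": [0,0,0],"roll": 0},
    {"gripper": 110,"delta_pos": [0,0,0],"roll": 0},
    {"gripper": 160,"delta_pos": [0,0,0],"roll": 0},
    {"gripper": 255,"delta_pos": [0,0,0],"roll": 0},
    {"gripper": 255,"delta_pos": [0,0,0],"roll": 0},
  ],
)

```text
clock: 28.17
position: [568.6, -301.0, 13.8]
tool_rot: [0.854, 3.022, -0.001]
ft_force: [-3.3, 1.9, 11.3]
finger_gap: 43.6
finger_force: 60.4
```

Request:
play_rows(
  moves=[
    {"gripper": 255,"delta_pos": [0,0,0],"roll": 0},
    {"gripper": 255,"delta_pos": [0,0,0],"roll": 0},
    {"gripper": 255,"delta_pos": [0,0,0],"roll": 0},
    {"gripper": 255,"delta_pos": [0,0,0],"roll": 0},
    {"gripper": 255,"delta_pos": [0,0,0],"roll": 0},
  ],
)

```text
clock: 28.58
position: [568.6, -301.0, 13.8]
tool_rot: [0.854, 3.022, -0.001]
ft_force: [-3.1, 0.9, 10.2]
finger_gap: 43.4
finger_force: 60.4
```

Request:
play_rows(
  moves=[
    {"gripper": 255,"delta_pos": [0,0,-0.01],"roll": 0},
    {"gripper": 255,"delta_pos": [0,0,-0.03],"roll": 0},
    {"gripper": 255,"delta_pos": [0,0,-0.06],"roll": 0},
    {"gripper": 255,"delta_pos": [0,0,-0.09],"roll": -0.02},
    {"gripper": 255,"delta_pos": [0,0,-0.1],"roll": -0.02},
  ],
)

```text
clock: 29.0
position: [569.6, -301.2, 117.4]
tool_rot: [0.821, 3.027, -0.001]
ft_force: [0.1, -0.6, -0.3]
finger_gap: 43.3
finger_force: 61.9
```

Request:
play_rows(
  moves=[
    {"gripper": 255,"delta_pos": [0,0,0],"roll": 0},
    {"gripper": 255,"delta_pos": [0,0,0],"roll": 0},
    {"gripper": 255,"delta_pos": [0,0,0],"roll": 0},
  ],
)

```text
clock: 29.25
position: [567.4, -300.7, 111.5]
tool_rot: [-0.824, -3.03, -0.0]
ft_force: [0.2, 1.0, -1.2]
finger_gap: 43.4
finger_force: 61.9
```

```bash
python3 - <<'E'
from h import *
p,H=cur();print(step(p,H,[450,-150,p[2]],59.5),step([450,-150,p[2]],H,[458.4,-80.6,p[2]],59.5))
E
```

```text
t 29.2 [ 567.4 -300.7  111.5] H 59.6 tilt [ 0.001 -0.    -1.   ] j [ 0.78  0.75 -0.6   1.62  0.5   0.93  1.04] F [ 0.2  1.  -1.2] gap 43.4 ff 61.934967041015625
(array([ 0.1775,  0.0705, -0.    ]), 0.191, np.float64(0.001)) (array([ 0.0279,  0.0641, -0.    ]), 0.07, np.float64(0.001))
```

Request:
play_rows(
  moves=[
    {"gripper": 255,"delta_pos": [0.03,0.012,0],"roll": 0},
    {"gripper": 255,"delta_pos": [0.06,0.024,0],"roll": 0},
    {"gripper": 255,"delta_pos": [0.09,0.036,0],"roll": 0},
    {"gripper": 255,"delta_pos": [0.12,0.048,0],"roll": 0},
    {"gripper": 255,"delta_pos": [0.15,0.06,0],"roll": 0},
  ],
)

```text
clock: 29.67
position: [467.1, -171.8, 111.3]
tool_rot: [-0.824, -3.03, -0.001]
ft_force: [1.1, 0.7, -1.1]
finger_gap: 43.1
finger_force: 61.9
```

Request:
play_rows(
  moves=[
    {"gripper": 255,"delta_pos": [0.028,0.01,0],"roll": 0},
    {"gripper": 255,"delta_pos": [0.04,0.04,0],"roll": 0},
    {"gripper": 255,"delta_pos": [0.055,0.0745,0],"roll": 0},
    {"gripper": 255,"delta_pos": [0.0555,0.0745,0],"roll": 0},
    {"gripper": 255,"delta_pos": [0.0555,0.0745,0],"roll": 0},
  ],
)

```text
clock: 30.08
position: [458.6, -78.6, 111.7]
tool_rot: [-0.818, -3.032, -0.001]
ft_force: [-0.5, -1.1, -1.6]
finger_gap: 42.8
finger_force: 61.9
```

Request:
play_rows(
  moves=[
    {"gripper": 255,"delta_pos": [0,0,0],"roll": 0},
    {"gripper": 255,"delta_pos": [0,0,0.02],"roll": 0},
    {"gripper": 255,"delta_pos": [0,0,0.04],"roll": 0},
    {"gripper": 255,"delta_pos": [0,0,0.05],"roll": 0},
    {"gripper": 255,"delta_pos": [0,0,0.05],"roll": 0},
  ],
)

```text
clock: 30.5
position: [457.5, -81.3, 60.4]
tool_rot: [-0.825, -3.028, 0.001]
ft_force: [-1.0, 0.4, -1.1]
finger_gap: 43.5
finger_force: 61.9
```

Request:
play_rows(
  moves=[
    {"gripper": 255,"delta_pos": [0,0,0],"roll": 0},
    {"gripper": 255,"delta_pos": [0,0,0],"roll": 0},
  ],
)

```text
clock: 30.67
position: [459.1, -81.0, 62.9]
tool_rot: [0.825, 3.031, 0.0]
ft_force: [1.0, 0.1, -0.7]
finger_gap: 43.1
finger_force: 61.9
```

```bash
python3 - <<'E'
from h import *
p,H=cur();print(step(p,H,[458.4,-80.6,34.2],59.5))
im,d=get_image("scene");W=cloud("scene",d);hsv=cv2.cvtColor(im,cv2.COLOR_RGB2HSV)
m=((cv2.inRange(hsv,(0,150,60),(8,255,255))|cv2.inRange(hsv,(172,150,60),(180,255,255)))>0)&(d>0)
Q=W-[458.4,-80.6,0];e=np.array([.5075,.8616]);n=np.array([-.8616,.5075]);a=Q[...,:2]@e;b=Q[...,:2]@n
m&=(abs(a)<50)&(abs(b)<80)
print("x",np.percentile(a[m],[2,98]).round(1),"y",np.percentile(b[m],[2,98]).round(1),"z",np.percentile(W[m][:,2],[2,98]).round(1))
E
```

```text
t 30.7 [459.1 -81.   62.9] H 59.6 tilt [-0.  0. -1.] j [ 0.48  0.61 -0.56  2.11  0.6   0.58  0.52] F [ 1.   0.1 -0.7] gap 43.1 ff 61.88037872314453
(array([ 0.0008, -0.    ,  0.0287]), 0.029, np.float64(0.001))
x [-25.2  16.4] y [-44.4  47.2] z [50.2 74.9]
```

Request:
play_rows(
  moves=[
    {"gripper": 255,"delta_pos": [0,0,0.007],"roll": 0},
    {"gripper": 255,"delta_pos": [0,0,0.015],"roll": 0},
    {"gripper": 255,"delta_pos": [0,0,0.022],"roll": 0},
    {"gripper": 255,"delta_pos": [0,0,0.0275],"roll": 0},
    {"gripper": 255,"delta_pos": [0,0,0.0275],"roll": 0},
  ],
)

```text
clock: 31.13
position: [458.5, -80.6, 33.7]
tool_rot: [-0.823, -3.031, 0.0]
ft_force: [-0.3, 0.2, -1.8]
finger_gap: 43.4
finger_force: 61.9
```

Request:
play_rows(
  moves=[
    {"gripper": 255,"delta_pos": [0,0,0],"roll": 0},
    {"gripper": 100,"delta_pos": [0,0,0],"roll": 0},
    {"gripper": 50,"delta_pos": [0,0,0],"roll": 0},
    {"gripper": 50,"delta_pos": [0,0,0],"roll": 0},
    {"gripper": 50,"delta_pos": [0,0,0],"roll": 0},
  ],
)

```text
clock: 31.55
position: [458.9, -80.7, 34.9]
tool_rot: [0.824, 3.031, 0.0]
ft_force: [-0.1, 0.3, -0.1]
finger_gap: 68.4
finger_force: 0.0
```

Request:
play_rows(
  moves=[
    {"gripper": 50,"delta_pos": [0,0,-0.005],"roll": 0},
    {"gripper": 50,"delta_pos": [0,0,-0.03],"roll": 0},
    {"gripper": 50,"delta_pos": [0,0,-0.06],"roll": 0},
    {"gripper": 0,"delta_pos": [0,0,-0.1],"roll": 0},
    {"gripper": 0,"delta_pos": [0,0,-0.14],"roll": 0},
  ],
)

```text
clock: 31.97
position: [458.0, -80.2, 176.5]
tool_rot: [-0.822, -3.03, -0.001]
ft_force: [1.0, -1.1, -0.2]
finger_gap: 85.4
finger_force: 0.0
```

Request:
play_rows(
  moves=[
    {"gripper": 0,"delta_pos": [0,-0.035,-0.02],"roll": 0},
    {"gripper": 0,"delta_pos": [0,-0.07,-0.03],"roll": 0},
    {"gripper": 0,"delta_pos": [0,-0.105,-0.03],"roll": 0},
    {"gripper": 0,"delta_pos": [0,-0.14,-0.03],"roll": 0},
    {"gripper": 0,"delta_pos": [0,-0.17,-0.03],"roll": 0},
  ],
)

```text
clock: 32.38
position: [371.2, -229.1, 205.5]
tool_rot: [0.825, 3.031, -0.001]
ft_force: [0.8, 0.1, 0.3]
finger_gap: 85.4
finger_force: 0.0
```

Request:
play_rows(
  moves=[
    {"gripper": 0,"delta_pos": [-0.03,-0.02,0],"roll": 0},
    {"gripper": 0,"delta_pos": [-0.06,-0.05,0],"roll": 0},
    {"gripper": 0,"delta_pos": [-0.08,-0.08,0],"roll": 0},
    {"gripper": 0,"delta_pos": [-0.1,-0.11,0],"roll": 0},
    {"gripper": 0,"delta_pos": [-0.12,-0.14,0],"roll": 0},
  ],
)

```text
clock: 32.8
position: [405.0, -410.6, 205.2]
tool_rot: [0.824, 3.032, -0.0]
ft_force: [1.2, -0.3, -0.1]
finger_gap: 85.3
finger_force: 0.0
```

Request:
play_rows(
  moves=[
    {"gripper": 0,"delta_pos": [-0.02,-0.035,0],"roll": 0},
    {"gripper": 0,"delta_pos": [-0.04,-0.07,0],"roll": 0},
    {"gripper": 0,"delta_pos": [-0.05,-0.1,0],"roll": 0},
    {"gripper": 0,"delta_pos": [-0.05,-0.1,0],"roll": 0},
    {"gripper": 0,"delta_pos": [-0.05,-0.1,0],"roll": 0},
  ],
)

```text
clock: 33.22
position: [396.8, -521.5, 204.4]
tool_rot: [-0.828, -3.03, -0.001]
ft_force: [0.0, 0.5, -0.8]
finger_gap: 85.3
finger_force: 0.0
```

```bash
python3 - <<'E'
from h import *
p,H=cur()
W={};I={}
for n in("top","scene"):
    im,d=get_image(n);I[n]=im;W=cloud(n,d);e=np.array([.5075,.8616]);k=np.array([-.8616,.5075])
    for o,c,w,l,zx in(("level",(511.2,9),12,60,45.5),("laser",(458.4,-80.6),19,40,45.5),("gauge",(405.6,-170.2),25,25,47.5),("tape",(345.7,-255.8),20,20,50.5)):
        Q=W[...,:2]-c;m=(d>0)&(abs(Q@e)<w)&(abs(Q@k)<l)&(W[...,2]>0)&(W[...,2]<150);z=W[m][:,2]
        g=[round(float(np.median(z[(Q[m]@v)*s>w/3])),1) for v in(e,k) for s in(1,-1)]
        print(n,o,"exp",zx,np.median(z).round(1),"edges",g)
cv2.imwrite("pics/f.png",np.hstack([cv2.resize(I["top"][115:275,190:390],None,fx=2,fy=3.0) if 0 else cv2.resize(I["top"][115:275,190:390],None,fx=2,fy=2),cv2.resize(I["scene"][130:290,215:415],None,fx=2,fy=2)])[:,:,::-1])
E
```

```text
t 33.2 [ 396.8 -521.5  204.4] H 59.4 tilt [ 0.001  0.001 -1.   ] j [ 1.2   0.66 -0.6   1.52  0.4   1.09  1.56] F [ 0.   0.5 -0.8] gap 85.3 ff 0.0
top level exp 45.5 46.0 edges [45.8, 45.7, 46.0, 46.0]
top laser exp 45.5 45.7 edges [45.7, 45.8, 45.5, 45.8]
top gauge exp 47.5 47.8 edges [48.0, 47.7, 47.7, 48.0]
top tape exp 50.5 49.3 edges [49.0, 49.6, 48.6, 49.6]
scene level exp 45.5 43.0 edges [43.8, 39.1, 43.1, 42.9]
scene laser exp 45.5 43.5 edges [43.7, 42.8, 43.3, 43.3]
scene gauge exp 47.5 45.8 edges [46.1, 45.4, 45.9, 45.3]
scene tape exp 50.5 48.1 edges [48.0, 48.6, 47.9, 48.6]
```

View pics/f.png

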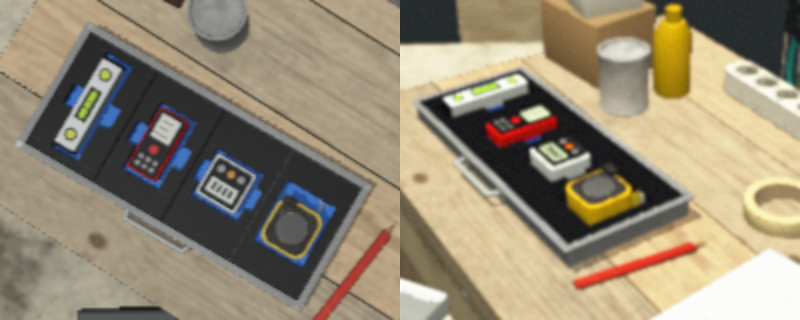

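All four instruments lie in their own recesses: level (90,105), laser (160,140), gauge (228,180) and tape measure (292,225). Their tops are at the expected heights and flat, and the arm is clear.

```bash
python3 -c "
from station import *
print(job_done())"
```

```text
the job is handed in; nothing more can be done
None
```

All four instruments are lying flat, face up and released in their own recesses. The masking tape and pencil were not touched, and the job was handed in at about 33 s of the 109 s limit.

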